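# Rake the booth's scattered pens into rows and put the rake away

### The arm

A 6-joint arm with a two-finger parallel gripper is mounted at the origin on a cart in front of the work surface, level with it; the furniture and walls round the work are solid. World frame = base frame: x ahead of the robot, y to its left, z up, the work surface at z = 0. Lengths are in m, angles in rad, forces in N, time in s.
With the tool pointing down it reaches from about 0.225 to 0.875 m from the base axis. Payload 3.4 kg.
Tool frame: the origin (TCP) lies midway between the tips of the shut fingers; the grasp point (between the pads) lies 19 mm behind it (manip.grip_point_offset is the distance from the TCP to the grasp point, in m); z points along the fingers, y is the line along which they close (so a half turn about z gives the same grasp; the last joint's range is limited). The gripper opens to 85 mm and grips with 20 to 120 N. Pads are 22 mm wide; open, the fingers measure 114 mm over their backs; the gripper's body (76 mm by 85 mm) begins 54 mm behind the grasp point. The pads swing forward as they close: fully open they stand 13 mm farther back than shut.
Start: joints at [-1.224, 0.276, 1.505, -0, 1.361, -0.121], TCP at [0.259, -0.513, 0.231] pointing down, gripper open.
Joint ranges: [-2.89, 2.89], [-0.75, 2.08], [0.22, 2.7], [-1.18, 4.32], [0.11, 2.71], [-2.7, 2.7]. Speed limits (rad/s): [2.57, 2.57, 3.14, 3.14, 3.14, 3.14].

### API

Orientations are given as a unit quaternion [w, x, y, z].
In Python, from rig import manip gives the robot as it stands.
- The arm moves only by the shell command python3 -m handwheel 'ROWS' [FORCE]. ROWS is JSON, a list of rows, each an object with "translation": the shift along the tool's x, y, z in m, a list of three; "angular": the turn, a rotation vector about the tool's x, y, z in degrees, a list of three; "hand": the closure, from 0 (fully open) to 1 (shut). A call has 1 to 10 rows; each row shifts and turns the commanded pose from where the row before left it, along the tool's axes as they then stand; what a row does not reach is not made up. A row lasts 1/12 s, in which the tool goes at most 41.7 mm and 7.16 degrees, less where a joint would pass 70% of its speed; a pose out of reach is approached as far as the arm can. A call with a gripper value outside its range is refused whole. The fingers move at their own pace and stop on an object; FORCE is the grip in N (left out, the last holds). Time passes only in rows, so rows that do not move let the fingers close. It gives the time, the measured TCP pose, the force, the opening and the grip force at its end, in the units of the state.
- manip.get_state(): the state, without advancing time (a new reading comes with each control period).
- manip.get_image(name): name is "side" or "top"; returns the picture (420x560x3 uint8, red, green, blue); there is no depth.
- manip.camera_info(name): a dict with "camera_matrix" (3x3 intrinsics, pixels), "eye" and "orientation" of the camera in the world. Camera axes: x right, y down, z forward; pixel columns grow to the right and rows downward; lengths in m; the calibration is good to about 2 mm. A picture is of the moment at which its call begins. camera_info takes no time and is no camera call.
- manip.sign_off(): hands the job in; it is judged then, once.
The state is a dict: "clock": time; "qpos": joint angles; "qd": joint speeds; "effort": joint torques, N m; "position": TCP position; "ee_rot": TCP orientation; "contact_force": force on the tool from outside, world axes, zero at the start; "moment": the same for the moment, N m; "width": finger opening in m; "gripper_force": force on a finger pad.
Only numpy, scipy, OpenCV 4.12 (cv2) and the standard library are available. Lean on these libraries where they do the work, as an engineer would, in place of code of your own. Each camera call takes 0.05 s, during which the arm holds its last target. There are 200 camera calls.

### The job

Set the paper roll aside on the desk to get at the hand rake behind it, and with the rake comb all the scattered pens into neat parallel rows in the pen corner: lying side by side close to its long side, with one end of each up against its short side. Then stand the rake back in the yellow rectangle on its mat, and after that stand the paper roll back on its yellow ring in front of it. Touch the pens only with the rake, never with the hand, and leave the other things on the desk where they are.

Things in the scene. Friction and masses are not known exactly. Their poses are not given: they have to be found in the camera images.
- tool_mat: black rubber mat fixed to the desk, 135 x 200 mm and 3 mm thick, longer along its own y, with a yellow rectangle (the rake's place) on its far half and a yellow ring (the paper roll's place) on its near half; origin at the centre of its underside, x away from the robot
- rake_spot (a point): centre of the yellow rectangle, on the mat's upper face; the rake stands here with its length along the mat's y axis (either way round)
- roll_spot (a point): centre of the yellow ring, on the mat's upper face, 56 mm nearer the robot than the rake's place
- rake_center (a point): centre of the hand rake, half-way up: 39 mm above its feet. 78 mm high, 154 mm long (own y), 40 mm deep (x), 0.16 kg, stands by itself, both sides alike. Blue head, 29 mm high: two rows of teeth (outer faces at x = +-18 mm, 150 mm long) that act as a straight edge; above it a black plate grip, 80 mm long, 29 to 78 mm above the feet: grasp it across its 20 mm (x)
- roll_center (a point): centre of the white receipt-paper roll, half-way up, standing on end, 52 mm across and 57 mm high, 0.12 kg; at the start it stands on the mat right in front of the rake, 10 mm from it, leaving little room for a finger between it and the grip
- pen_corner: aluminium L-shaped pen stop fixed to the desk, 22 mm high, 16 mm thick; origin at the inner corner at desk level. Long side along its own -x (inner face y = 0, x = 0 to -110 mm; pens stick out past its end), short side along its own +y (inner face x = 0, y = 0 to 111 mm). Pens belong at x < 0, y > 0, lying along its x
- stamp: rubber stamp with a turned handle, 70 mm high, a bystander; origin at the centre of its underside
- coin_roll: blue coin roll standing on end, 28 mm across, 58 mm high, a bystander; origin at the centre of its underside
- eraser: blue and white eraser, 45 mm long, a bystander; origin at the centre of its underside
- pen_0_center (a point): centre (half-way up, half-way along) of a white and red marker, 135 mm long, 17 mm thick, lying on the desk; its long axis is its own y axis; it slides and rolls easily; absent in some runs
- pen_1_center (a point): centre (half-way up, half-way along) of a white and red marker, 135 mm long, 17 mm thick, lying on the desk; its long axis is its own y axis; it slides and rolls easily; absent in some runs
- pen_2_center (a point): centre (half-way up, half-way along) of a slim black pen, 145 mm long, 12 mm wide and 9 mm high, lying on the desk; its long axis is its own y axis; it slides and rolls easily; absent in some runs
- pen_3_center (a point): centre (half-way up, half-way along) of a slim black pen, 145 mm long, 12 mm wide and 9 mm high, lying on the desk; its long axis is its own y axis; it slides and rolls easily; absent in some runs
- pen_4_center (a point): centre (half-way up, half-way along) of a slim black pen, 145 mm long, 12 mm wide and 9 mm high, lying on the desk; its long axis is its own y axis; it slides and rolls easily; absent in some runs

How it is judged:
By the outcome, as a careful person would: the job done as asked, in the order asked, and still so for the second after the job is handed in, with the robot touching nothing.
Of pen_0, pen_1, pen_2, pen_3, pen_4 only 3 to 5 are there at a start; the rules pass over those that are not, and their reading is None.
At some moment in a run one of pen_0, pen_1, pen_2, pen_3, pen_4, roll may be knocked a few centimetres aside while the robot is not near it.
Once in a run the grip may slacken for a moment while it holds something.
It also fails if it takes over 210 s, if anything falls off the work surface, if the arm or the gripper's body presses on something with over 40 N, if the wrist force passes 120 N, or if a joint passes its speed limit or range.

## Working session

There is one attempt and no reset: what is moved stays moved. The work goes in short steps, Python scripts to look and compute and a shell command to move; the robot and the scene stay as the last step left them, time stands still between calls to the robot, and variables do not carry over. Pictures are saved under pics/ and viewed, at most 17 in all, crops included, and the job is handed in when it is done.

```bash
ls; mkdir -p pics; cat > h.py <<'E'
import numpy as np, cv2
from rig import manip
from scipy.spatial.transform import Rotation as R
def cam(n):
    c=manip.camera_info(n); K=np.array(c["camera_matrix"]); q=np.array(c["orientation"],float)
    M=R.from_quat(q,scalar_first=True).as_matrix() if q.size==4 else q
    return K,np.array(c["eye"]),M
def px2w(n,u,v,z):
    K,e,M=cam(n); d=M@np.linalg.solve(K,[u,v,1]); return e+d*(z-e[2])/d[2]
def w2px(n,p):
    K,e,M=cam(n); q=K@(M.T@(np.array(p)-e)); return q[:2]/q[2]
def snap(n,f,box=None,s=1):
    im=manip.get_image(n)[:,:,::-1]
    cv2.imwrite('pics/raw_'+f,im)
    if box: im=im[box[1]:box[3],box[0]:box[2]]
    if s!=1: im=cv2.resize(im,None,fx=s,fy=s,interpolation=cv2.INTER_CUBIC)
    cv2.imwrite('pics/'+f,im)
E
python3 - <<'E'
from h import *
snap('top','t0.png',None,1.42); snap('side','s0.png',None,1.42)
for n in('top','side'):print(cam(n))
print(manip.get_state())
E
```

```text
pics
(array([[451.5040572 ,   0.        , 274.85948172],
       [  0.        , 451.5040572 , 209.55058099],
       [  0.        ,   0.        ,   1.        ]]), array([0.44312325, 0.04090063, 1.02225499]), array([[-0.02819084, -0.97831536,  0.20519339],
       [-0.99960062,  0.02718598, -0.00771527],
       [ 0.00196959, -0.20532894, -0.97869104]]))
(array([[395.44722497,   0.        , 278.86841329],
       [  0.        , 395.44722497, 207.57338681],
       [  0.        ,   0.        ,   1.        ]]), array([0.27865021, 0.67169556, 0.68466985]), array([[-0.86391953, -0.32184578,  0.38737364],
       [-0.50361984,  0.54722411, -0.6685154 ],
       [ 0.00317866, -0.77263256, -0.63484551]]))
{'clock': 0.1, 'qpos': array([-1.22398855e+00,  2.76530524e-01,  1.50602550e+00,  8.95300504e-06,
        1.36070420e+00, -1.20977959e-01]), 'qd': array([-0.00061982, -0.00283933, -0.0028204 ,  0.00033819, -0.00118921,
        0.00124187]), 'effort': array([ 5.32447521e-04, -4.17703593e+01, -2.46405119e+01, -2.51923502e-04,
        5.78629100e-03, -3.85637421e-06]), 'position': array([ 0.25911846, -0.51276657,  0.23051936]), 'ee_rot': array([-8.28968390e-04,  9.72771412e-01,  2.31765148e-01, -8.95973881e-05]), 'contact_force': array([ 0.10211124,  0.12462166, -0.34932238]), 'moment': array([ 0.00060576,  0.0110237 , -0.05979   ]), 'gripper_force': 0.0, 'width': 0.08529384669263117}
```

View pics/t0.png

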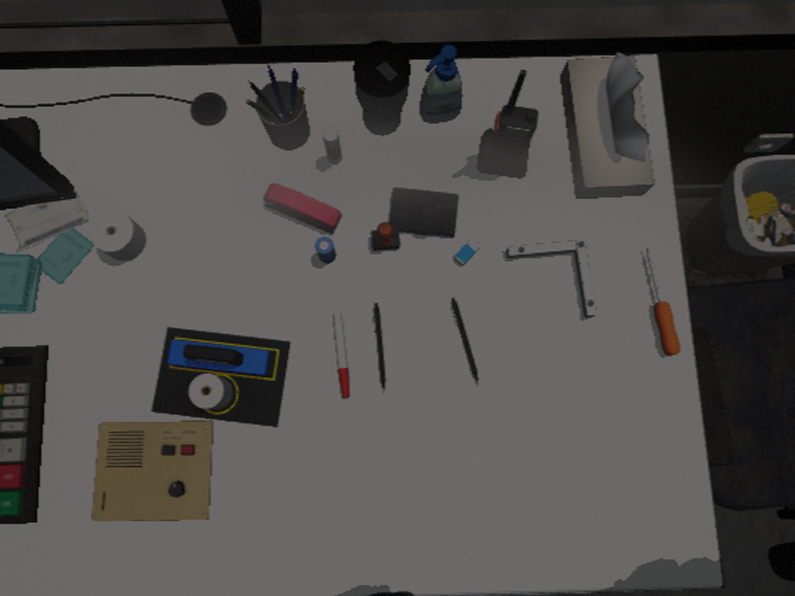

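View pics/s0.png

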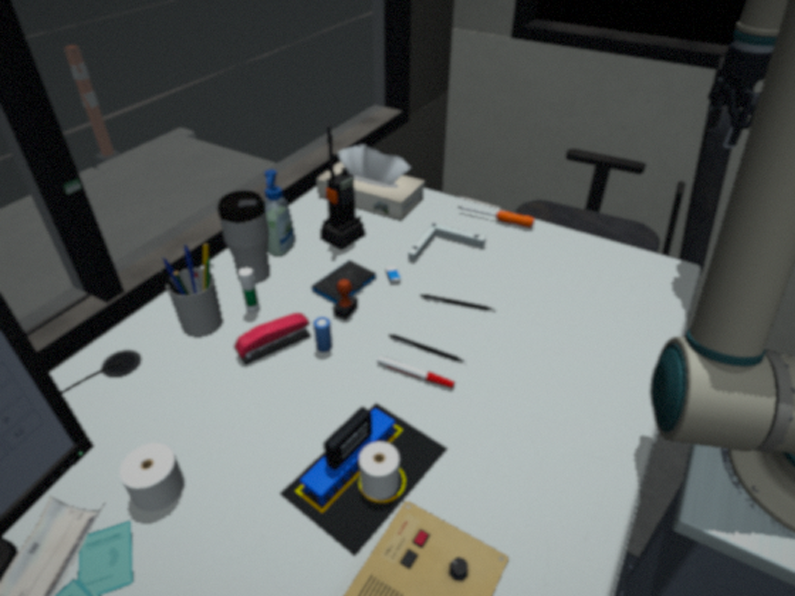

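The views show the roll (210,392) in front of the rake (222,356), one marker (341,355), two black pens (380,345) and (465,340), and the corner's inner corner near (578,248). The handedness of its frame makes the arm running towards the robot the long side. I'll zoom in for accurate positions.

```bash
python3 - <<'E'
import cv2
im=cv2.imread('pics/raw_t0.png')
for f,(a,b,c,d),s in(('c1.png',(220,160,430,295),3.8),('c2.png',(100,220,215,305),6.8)):
    cv2.imwrite('pics/'+f,cv2.convertScaleAbs(cv2.resize(im[b:d,a:c],None,fx=s,fy=s,interpolation=cv2.INTER_CUBIC),alpha=1.7))
E
```

```text
(no output)
```

View pics/c1.png

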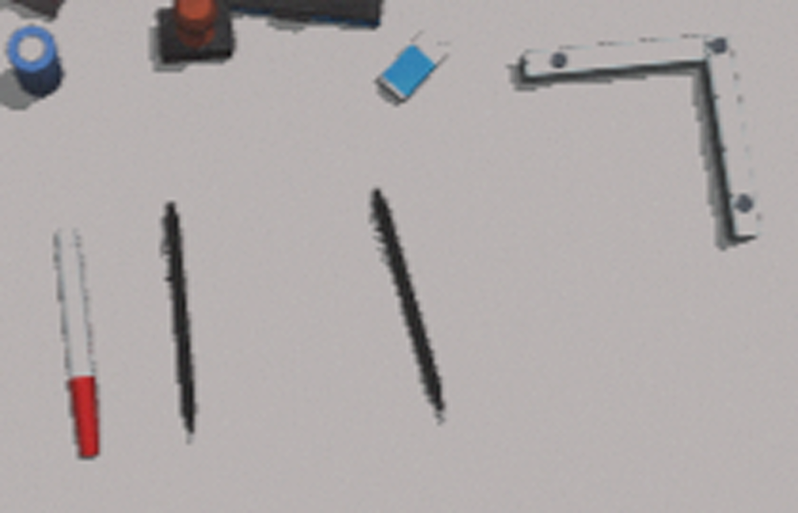

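View pics/c2.png

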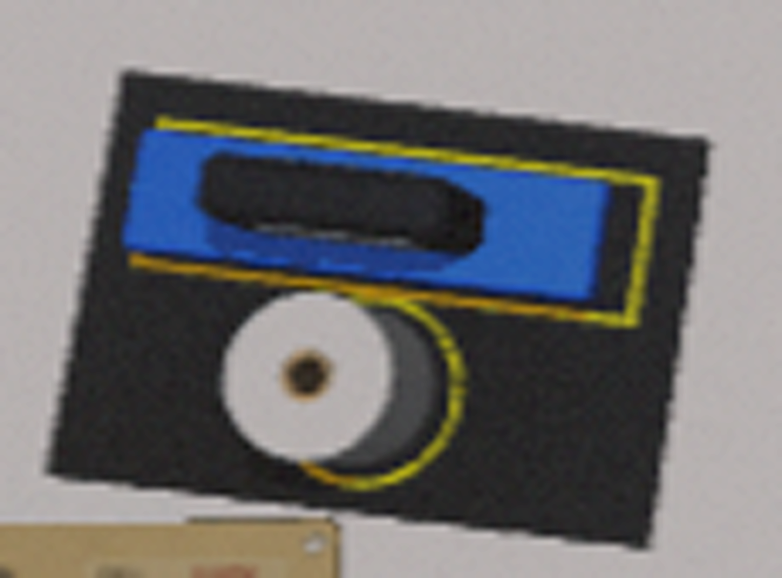

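```bash
python3 - <<'E'
from h import *
np.set_printoptions(precision=4,suppress=True)
def C(o,s,z,*ps): return np.array([px2w('top',o[0]+(u+.5)/s-.5,o[1]+(v+.5)/s-.5,z) for u,v in ps])
c1=lambda z,*p:C((220,160),3.8,z,*p); c2=lambda z,*p:C((100,220),6.8,z,*p)
def yaw(d): return np.degrees(np.arctan2(d[1],d[0]))
mat=c2(.003,(122,72),(708,140),(650,547),(47,473)); print('mat',mat,mat.mean(0),yaw(mat[0]-mat[1]),yaw(mat[3]-mat[2]),yaw(mat[0]-mat[3]))
m=mat.mean(0); 
head=c2(.032,(145,130),(608,182),(592,298),(125,245)); print('rake',head.mean(0),yaw(head[0]-head[1]),yaw(head[3]-head[2]),np.linalg.norm(head[0]-head[1]))
print('grip top',c2(.081,(203,185),(483,215)))
print('rect',c2(.003,(158,120),(657,180),(635,325),(132,262)).mean(0))
print('roll',c2(.060,(307,375)), 'roll rim',c2(.06,(222,375),(392,375)))
print('corner top inner',c1(.022,(703,64),(525,76),(735,237)))
print('corner outer top',c1(.022,(732,42),(758,233),(524,52)))
for n,a,b,z in(('marker',(67,230),(89,457),.0085),('pA',(170,203),(190,440),.0045),('pB',(376,188),(441,420),.0045)):
    p=c1(z,a,b); print(n,p.mean(0),yaw(p[0]-p[1]),np.linalg.norm(p[0]-p[1]),p)
print('coin',c1(.058,(33,47)),'stamp',c1(.07,(195,12)),'eraser',c1(.01,(408,72)))
E
```

```text
mat [[0.6187 0.3933 0.003 ]
 [0.5902 0.1966 0.003 ]
 [0.4573 0.2149 0.003 ]
 [0.4865 0.4121 0.003 ]] [0.5382 0.3042 0.003 ] 81.75515340156139 81.5512035655712 -8.071709511897067
rake [0.5652 0.3022 0.032 ] 81.98693842669337 81.96643789383334 0.15199753408262007
grip top [[0.5694 0.3399 0.081 ]
 [0.5577 0.2537 0.081 ]]
rect [0.5659 0.3005 0.003 ]
roll [[0.5119 0.3121 0.06  ]] roll rim [[0.5126 0.3385 0.06  ]
 [0.5112 0.2857 0.06  ]]
corner top inner [[ 0.7223 -0.2676  0.022 ]
 [ 0.7177 -0.1593  0.022 ]
 [ 0.6156 -0.2773  0.022 ]]
corner outer top [[ 0.7356 -0.2864  0.022 ]
 [ 0.6176 -0.2911  0.022 ]
 [ 0.7328 -0.1597  0.022 ]]
marker [0.5657 0.1137 0.0085] 4.797835597939957 0.13575833891761324 [[0.6333 0.1194 0.0085]
 [0.498  0.108  0.0085]]
pA [0.5777 0.053  0.0045] 3.3849062927480613 0.14272029372350267 [[0.649  0.0572 0.0045]
 [0.5065 0.0488 0.0045]]
pB [ 0.5844 -0.0836  0.0045] 12.654646960995292 0.1442454780117876 [[ 0.6548 -0.0678  0.0045]
 [ 0.514  -0.0995  0.0045]]
coin [[0.7333 0.1342 0.058 ]] stamp [[0.7482 0.039  0.07  ]] eraser [[ 0.7255 -0.0903  0.01  ]]
```

```bash
cat >> h.py <<'E'
def go(x,y,z,phi,p0=None):
    "from pose p0 (default: now): rotvec (deg, tool axes) to do first, then shift (mm) in the turned tool axes"
    s=manip.get_state(); P,Q=(s["position"],R.from_quat(s["ee_rot"],scalar_first=True)) if p0 is None else (np.array(p0[:3]),R.from_euler('z',p0[3],degrees=True)*R.from_euler('x',180,degrees=True))
    T=R.from_euler('z',phi,degrees=True)*R.from_euler('x',180,degrees=True)
    print('rot',np.round((Q.inv()*T).as_rotvec(degrees=True),2),'then shift mm',np.round(T.inv().apply(np.array([x,y,z])-P)*1000,1))
def st():
    s=manip.get_state(); Q=R.from_quat(s["ee_rot"],scalar_first=True); X=Q.as_matrix()[:,0]
    print(round(s['clock'],2),np.round(s['position'],4),'phi %.2f'%np.degrees(np.arctan2(X[1],X[0])),'F',np.round(s['contact_force'],1),'w %.4f gf %.1f'%(s['width'],s['gripper_force']),'q1 %.2f q6 %.2f'%(s['qpos'][0],s['qpos'][5]))
E
python3 -c "
from h import *
go(.512,.312,.15,-8.3)"
```

```text
rot [-1.00e-01  2.00e-02  3.51e+01] then shift mm [ 131.2 -852.6   80.5]
```

```bash
python3 -m handwheel '[{"translation":[0,0,0],"angular":[0,0,7],"hand":0},{"translation":[0,0,0],"angular":[0,0,7],"hand":0},{"translation":[0,0,0],"angular":[0,0,7],"hand":0},{"translation":[0,0,0],"angular":[0,0,7],"hand":0},{"translation":[0,0,0],"angular":[0,0,7],"hand":0}]' 40
python3 -m handwheel '[{"translation":[0.0055,-0.0355,0],"angular":[0,0,0],"hand":0},{"translation":[0.0055,-0.0355,0],"angular":[0,0,0],"hand":0},{"translation":[0.0055,-0.0355,0],"angular":[0,0,0],"hand":0},{"translation":[0.0055,-0.0355,0],"angular":[0,0,0],"hand":0},{"translation":[0.0055,-0.0355,0],"angular":[0,0,0],"hand":0},{"translation":[0.0055,-0.0355,0],"angular":[0,0,0],"hand":0},{"translation":[0.0055,-0.0355,0],"angular":[0,0,0],"hand":0},{"translation":[0.0055,-0.0355,0],"angular":[0,0,0],"hand":0},{"translation":[0.0055,-0.0355,0],"angular":[0,0,0],"hand":0},{"translation":[0.0055,-0.0355,0],"angular":[0,0,0],"hand":0}]'
python3 -m handwheel '[{"translation":[0.0055,-0.0355,0],"angular":[0,0,0],"hand":0},{"translation":[0.0055,-0.0355,0],"angular":[0,0,0],"hand":0},{"translation":[0.0055,-0.0355,0],"angular":[0,0,0],"hand":0},{"translation":[0.0055,-0.0355,0],"angular":[0,0,0],"hand":0},{"translation":[0.0055,-0.0355,0],"angular":[0,0,0],"hand":0},{"translation":[0.0055,-0.0355,0],"angular":[0,0,0],"hand":0},{"translation":[0.0055,-0.0355,0],"angular":[0,0,0],"hand":0},{"translation":[0.0055,-0.0355,0],"angular":[0,0,0],"hand":0},{"translation":[0.0055,-0.0355,0],"angular":[0,0,0],"hand":0},{"translation":[0.0055,-0.0355,0],"angular":[0,0,0],"hand":0}]'
python3 -c "
from h import *
st();go(.512,.312,.1,-8.3)"
```

```text
clock: 0.52
position: [0.2592, -0.5129, 0.2308]
ee_rot: [-0.001, 0.997, -0.074, -0.0]
contact_force: [0.6, -0.5, -0.6]
width: 0.0854
gripper_force: 0.0
clock: 1.35
position: [0.3642, -0.1679, 0.2311]
ee_rot: [-0.0, 0.997, -0.072, -0.0]
contact_force: [-0.2, -0.3, -0.5]
width: 0.0854
gripper_force: 0.0
clock: 2.18
position: [0.4692, 0.1756, 0.231]
ee_rot: [0.0, 0.997, -0.071, -0.0]
contact_force: [-0.2, -0.3, 0.4]
width: 0.0853
gripper_force: 0.0
2.18 [0.4692 0.1756 0.231 ] phi -8.17 F [-0.2 -0.3  0.4] w 0.0853 gf 0.0 q1 0.22 q6 1.93
rot [0.03 0.03 0.13] then shift mm [  22.6 -141.1  131. ]
```

```bash
python3 -m handwheel '[{"translation":[0.0057,-0.0352,0],"angular":[0,0,0],"hand":0},{"translation":[0.0057,-0.0352,0],"angular":[0,0,0],"hand":0},{"translation":[0.0057,-0.0352,0],"angular":[0,0,0],"hand":0},{"translation":[0.0057,-0.0352,0],"angular":[0,0,0],"hand":0},{"translation":[0,0,0.033],"angular":[0,0,0],"hand":0},{"translation":[0,0,0.033],"angular":[0,0,0],"hand":0},{"translation":[0,0,0.033],"angular":[0,0,0],"hand":0},{"translation":[0,0,0.032],"angular":[0,0,0],"hand":0},{"translation":[0,0,0],"angular":[0,0,0],"hand":0}]'
python3 -c "
from h import *
st();go(.512,.312,.018,-8.3);snap('top','t1.png',(100,200,215,305),6.8);print(w2px('top',(.512,.312,.06)))"
```

```text
clock: 2.93
position: [0.507, 0.3078, 0.0935]
ee_rot: [0.004, 0.997, -0.071, -0.006]
contact_force: [-1.2, -0.6, -0.6]
width: 0.0855
gripper_force: 0.0
2.93 [0.507  0.3078 0.0935] phi -8.19 F [-1.2 -0.6 -0.6] w 0.0855 gf 0.0 q1 0.43 q6 2.14
rot [0.45 0.69 0.12] then shift mm [ 4.3 -4.9 75.5]
[144.76193463 274.67116514]
```

View pics/t1.png

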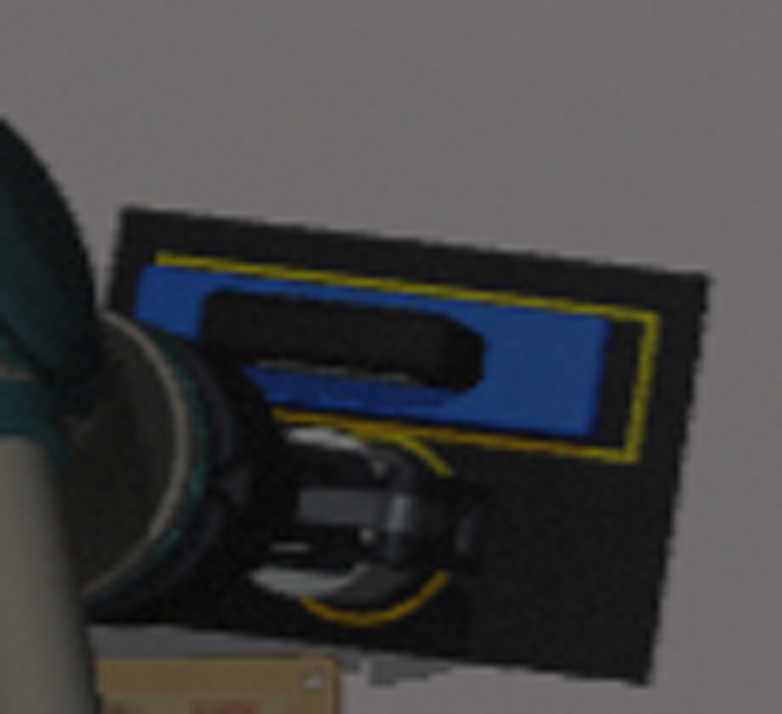

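The hand is centred over the roll, with its fingers on either side along the mat's y axis. I'll let it settle, then descend.

```bash
python3 -m handwheel '[{"translation":[0,0,0],"angular":[0,0,0],"hand":0},{"translation":[0,0,0],"angular":[0,0,0],"hand":0}]'; python3 -c "
from h import *
st();go(.512,.312,.018,-8.3)"
```

```text
clock: 3.15
position: [0.5137, 0.3106, 0.1025]
ee_rot: [-0.001, 0.997, -0.072, 0.002]
contact_force: [-0.1, 0.5, 0.9]
width: 0.0856
gripper_force: 0.0
3.15 [0.5137 0.3106 0.1025] phi -8.20 F [-0.1  0.5  0.9] w 0.0856 gf 0.0 q1 0.43 q6 2.14
rot [-0.12 -0.2   0.1 ] then shift mm [-1.9 -1.1 84.5]
```

```bash
python3 -m handwheel '[{"translation":[-0.001,-0.001,0.021],"angular":[0,0,0],"hand":0},{"translation":[0,0,0.021],"angular":[0,0,0],"hand":0},{"translation":[0,0,0.021],"angular":[0,0,0],"hand":0},{"translation":[0,0,0.014],"angular":[0,0,0],"hand":0},{"translation":[0,0,0.005],"angular":[0,0,0],"hand":0},{"translation":[0,0,0],"angular":[0,0,0],"hand":0}]'
python3 -m handwheel '[{"translation":[0,0,0],"angular":[0,0,0],"hand":0.8},{"translation":[0,0,0],"angular":[0,0,0],"hand":0.8},{"translation":[0,0,0],"angular":[0,0,0],"hand":0.8},{"translation":[0,0,0],"angular":[0,0,0],"hand":0.8},{"translation":[0,0,0],"angular":[0,0,0],"hand":0.8},{"translation":[0,0,0],"angular":[0,0,0],"hand":0.8}]' 40
python3 -c "
from h import *
st()"
```

```text
clock: 3.65
position: [0.5118, 0.3112, 0.019]
ee_rot: [-0.0, 0.997, -0.072, 0.0]
contact_force: [0.4, -0.3, 0.5]
width: 0.0854
gripper_force: 0.0
clock: 4.15
position: [0.5124, 0.3116, 0.0201]
ee_rot: [-0.001, 0.997, -0.071, 0.002]
contact_force: [-0.1, -1.0, 6.0]
width: 0.0509
gripper_force: 41.7
4.15 [0.5124 0.3116 0.0201] phi -8.19 F [-0.1 -1.   6. ] w 0.0509 gf 41.7 q1 0.43 q6 2.14
```

```bash
python3 -m handwheel '[{"translation":[0,0,-0.008],"angular":[0,0,0],"hand":0.8},{"translation":[0,0,-0.018],"angular":[0,0,0],"hand":0.8},{"translation":[0,0,-0.028],"angular":[0,0,0],"hand":0.8},{"translation":[0,0,-0.028],"angular":[0,0,0],"hand":0.8},{"translation":[0,0,-0.018],"angular":[0,0,0],"hand":0.8},{"translation":[0,0,0],"angular":[0,0,0],"hand":0.8}]'
python3 -c "
from h import *
st();go(.40,.10,.12,-8.3)"
```

```text
clock: 4.65
position: [0.5138, 0.3123, 0.1232]
ee_rot: [-0.002, 0.997, -0.071, 0.004]
contact_force: [0.1, 0.3, -0.9]
width: 0.0514
gripper_force: 41.9
4.65 [0.5138 0.3123 0.1232] phi -8.19 F [ 0.1  0.3 -0.9] w 0.0514 gf 41.9 q1 0.43 q6 2.14
rot [-0.28 -0.44  0.11] then shift mm [-82.  226.5   3.2]
```

```bash
python3 -m handwheel '[{"translation":[-0.006,0.0165,0],"angular":[0,0,0],"hand":0.8},{"translation":[-0.01,0.028,0],"angular":[0,0,0],"hand":0.8},{"translation":[-0.011,0.030,0],"angular":[0,0,0],"hand":0.8},{"translation":[-0.011,0.030,0],"angular":[0,0,0],"hand":0.8},{"translation":[-0.011,0.030,0],"angular":[0,0,0],"hand":0.8},{"translation":[-0.011,0.030,0],"angular":[0,0,0],"hand":0.8},{"translation":[-0.011,0.030,0],"angular":[0,0,0],"hand":0.8},{"translation":[-0.008,0.022,0],"angular":[0,0,0],"hand":0.8},{"translation":[-0.003,0.010,0],"angular":[0,0,0],"hand":0.8},{"translation":[0,0,0],"angular":[0,0,0],"hand":0.8}]'
python3 -m handwheel '[{"translation":[0,0,0.015],"angular":[0,0,0],"hand":0.8},{"translation":[0,0,0.03],"angular":[0,0,0],"hand":0.8},{"translation":[0,0,0.03],"angular":[0,0,0],"hand":0.8},{"translation":[0,0,0.015],"angular":[0,0,0],"hand":0.8},{"translation":[0,0,0.006],"angular":[0,0,0],"hand":0.8},{"translation":[0,0,0],"angular":[0,0,0],"hand":0.8},{"translation":[0,0,0],"angular":[0,0,0],"hand":0.8}]'
python3 -c "
from h import *
st()"
```

```text
clock: 5.48
position: [0.3959, 0.0971, 0.1178]
ee_rot: [0.0, 0.997, -0.073, -0.001]
contact_force: [0.4, -0.9, -0.8]
width: 0.0514
gripper_force: 42.0
clock: 6.07
position: [0.3988, 0.0991, 0.0224]
ee_rot: [-0.0, 0.997, -0.071, 0.0]
contact_force: [1.2, 1.0, -1.0]
width: 0.0515
gripper_force: 42.0
6.07 [0.3988 0.0991 0.0224] phi -8.17 F [ 1.2  1.  -1. ] w 0.0515 gf 42.0 q1 0.07 q6 1.79
```

```bash
python3 -m handwheel '[{"translation":[0,0,0.003],"angular":[0,0,0],"hand":0.8},{"translation":[0,0,0.002],"angular":[0,0,0],"hand":0.8},{"translation":[0,0,0],"angular":[0,0,0],"hand":0.8},{"translation":[0,0,0],"angular":[0,0,0],"hand":0.8}]'
python3 -m handwheel '[{"translation":[0,0,0.0015],"angular":[0,0,0],"hand":0.8},{"translation":[0,0,0],"angular":[0,0,0],"hand":0.8},{"translation":[0,0,0],"angular":[0,0,0],"hand":0.8}]'
```

```text
clock: 6.4
position: [0.3981, 0.0986, 0.0178]
ee_rot: [-0.0, 0.997, -0.071, 0.001]
contact_force: [0.3, 0.1, -0.8]
width: 0.0513
gripper_force: 42.0
clock: 6.65
position: [0.3982, 0.0986, 0.017]
ee_rot: [-0.0, 0.997, -0.072, 0.001]
contact_force: [-2.1, 0.1, 11.5]
width: 0.0511
gripper_force: 43.0
```

```bash
python3 -m handwheel '[{"translation":[0,0,0],"angular":[0,0,0],"hand":0},{"translation":[0,0,0],"angular":[0,0,0],"hand":0},{"translation":[0,0,0],"angular":[0,0,0],"hand":0},{"translation":[0,0,0],"angular":[0,0,0],"hand":0},{"translation":[0,0,0],"angular":[0,0,0],"hand":0},{"translation":[0,0,-0.015],"angular":[0,0,0],"hand":0},{"translation":[0,0,-0.033],"angular":[0,0,0],"hand":0},{"translation":[0,0,-0.033],"angular":[0,0,0],"hand":0},{"translation":[0,0,-0.033],"angular":[0,0,0],"hand":0},{"translation":[0,0,-0.03],"angular":[0,0,0],"hand":0}]'
python3 -c "
from h import *
st();go(.5652,.3022,.14,81.8)"
```

```text
clock: 7.48
position: [0.3976, 0.0985, 0.1615]
ee_rot: [0.0, 0.997, -0.071, 0.0]
contact_force: [1.3, -0.1, -0.9]
width: 0.0853
gripper_force: 0.0
7.48 [0.3976 0.0985 0.1615] phi -8.20 F [ 1.3 -0.1 -0.9] w 0.0853 gf 0.0 q1 0.07 q6 1.79
rot [ 2.e-02 -2.e-02 -9.e+01] then shift mm [225.5 136.8  21.5]
```

```bash
python3 -m handwheel '[{"translation":[0,0,0],"angular":[0,0,-7],"hand":0},{"translation":[0,0,0],"angular":[0,0,-7],"hand":0},{"translation":[0,0,0],"angular":[0,0,-7],"hand":0},{"translation":[0,0,0],"angular":[0,0,-7],"hand":0},{"translation":[0,0,0],"angular":[0,0,-7],"hand":0},{"translation":[0,0,0],"angular":[0,0,-7],"hand":0},{"translation":[0,0,0],"angular":[0,0,-7],"hand":0},{"translation":[0,0,0],"angular":[0,0,-7],"hand":0},{"translation":[0,0,0],"angular":[0,0,-7],"hand":0},{"translation":[0,0,0],"angular":[0,0,-7],"hand":0}]'
python3 -m handwheel '[{"translation":[0,0,0],"angular":[0,0,-7],"hand":0},{"translation":[0,0,0],"angular":[0,0,-7],"hand":0},{"translation":[0.0135,0.008,0],"angular":[0,0,-6],"hand":0},{"translation":[0.028,0.017,0],"angular":[0,0,0],"hand":0},{"translation":[0.03,0.018,0],"angular":[0,0,0],"hand":0},{"translation":[0.03,0.018,0],"angular":[0,0,0],"hand":0},{"translation":[0.03,0.018,0],"angular":[0,0,0],"hand":0},{"translation":[0.03,0.018,0],"angular":[0,0,0],"hand":0},{"translation":[0.03,0.018,0],"angular":[0,0,0],"hand":0},{"translation":[0.02,0.012,0.02],"angular":[0,0,0],"hand":0}]'
python3 -m handwheel '[{"translation":[0.012,0.008,0],"angular":[0,0,0],"hand":0},{"translation":[0,0,0],"angular":[0,0,0],"hand":0},{"translation":[0,0,0],"angular":[0,0,0],"hand":0}]'
python3 -c "
from h import *
st();go(.5652,.3022,.038,81.8); snap('side','s1.png',(180,240,380,390),4)"
```

```text
clock: 8.32
position: [0.3975, 0.0985, 0.1595]
ee_rot: [-0.0, 0.857, 0.516, -0.0]
contact_force: [-0.1, 0.0, -0.3]
width: 0.0855
gripper_force: 0.0
clock: 9.15
position: [0.5594, 0.2924, 0.1426]
ee_rot: [0.001, 0.756, 0.655, 0.005]
contact_force: [1.4, 1.0, -0.3]
width: 0.0856
gripper_force: 0.0
clock: 9.4
position: [0.5641, 0.2994, 0.1388]
ee_rot: [-0.0, 0.756, 0.655, -0.001]
contact_force: [-1.0, -1.1, -0.0]
width: 0.0855
gripper_force: 0.0
9.4 [0.5641 0.2994 0.1388] phi 81.85 F [-1.  -1.1 -0. ] w 0.0855 gf 0.0 q1 0.38 q6 0.52
rot [-0.09  0.09  0.05] then shift mm [  2.9   0.7 100.8]
```

View pics/s1.png

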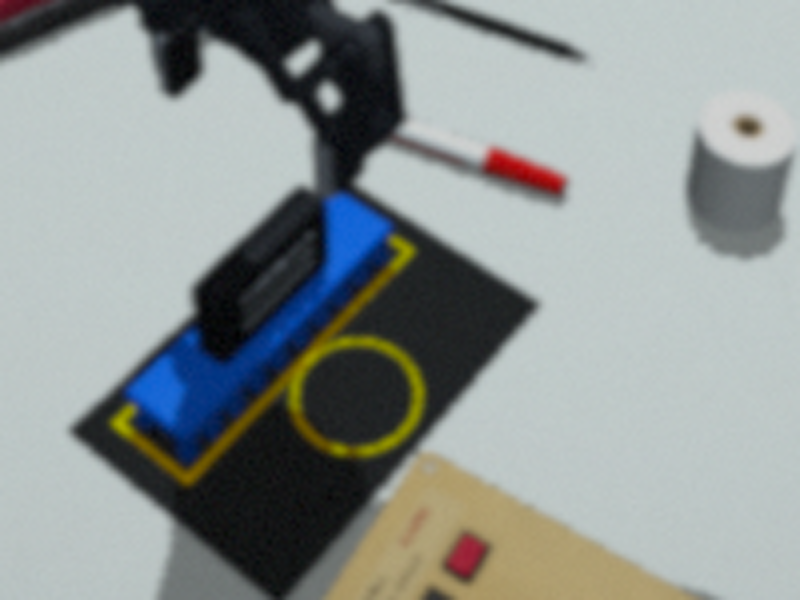

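The roll stands upright on the desk and the fingers hang above the grip. I'll descend and close.

```bash
python3 -m handwheel '[{"translation":[0.003,0.001,0.015],"angular":[0,0,0],"hand":0},{"translation":[0,0,0.025],"angular":[0,0,0],"hand":0},{"translation":[0,0,0.025],"angular":[0,0,0],"hand":0},{"translation":[0,0,0.02],"angular":[0,0,0],"hand":0},{"translation":[0,0,0.01],"angular":[0,0,0],"hand":0},{"translation":[0,0,0.004],"angular":[0,0,0],"hand":0},{"translation":[0,0,0],"angular":[0,0,0],"hand":0}]'
python3 -m handwheel '[{"translation":[0,0,0],"angular":[0,0,0],"hand":1},{"translation":[0,0,0],"angular":[0,0,0],"hand":1},{"translation":[0,0,0],"angular":[0,0,0],"hand":1},{"translation":[0,0,0],"angular":[0,0,0],"hand":1},{"translation":[0,0,0],"angular":[0,0,0],"hand":1},{"translation":[0,0,0],"angular":[0,0,0],"hand":1},{"translation":[0,0,0],"angular":[0,0,0],"hand":1},{"translation":[0,0,0],"angular":[0,0,0],"hand":1}]' 70
python3 -c "
from h import *
st()"
```

```text
clock: 10.03
position: [0.5654, 0.3015, 0.0408]
ee_rot: [-0.0, 0.756, 0.655, -0.0]
contact_force: [-0.2, -0.2, -0.1]
width: 0.0854
gripper_force: 0.0
clock: 10.7
position: [0.5659, 0.3023, 0.0411]
ee_rot: [0.0, 0.756, 0.655, 0.0]
contact_force: [-0.4, 0.3, 2.1]
width: 0.0194
gripper_force: 69.5
10.7 [0.5659 0.3023 0.0411] phi 81.81 F [-0.4  0.3  2.1] w 0.0194 gf 69.5 q1 0.38 q6 0.53
```

```bash
python3 -m handwheel '[{"translation":[0,0,-0.01],"angular":[0,0,0],"hand":1},{"translation":[0,0,-0.025],"angular":[0,0,0],"hand":1},{"translation":[0,0,-0.03],"angular":[0,0,0],"hand":1},{"translation":[0,0,-0.015],"angular":[0,0,6.6],"hand":1},{"translation":[0,0,0],"angular":[0,0,6.6],"hand":1},{"translation":[0,0,0],"angular":[0,0,6.6],"hand":1},{"translation":[0,0,0],"angular":[0,0,6.6],"hand":1},{"translation":[0,0,0],"angular":[0,0,6.6],"hand":1},{"translation":[0,0,0],"angular":[0,0,6.6],"hand":1},{"translation":[0,0,0],"angular":[0,0,6.6],"hand":1}]'
python3 -m handwheel '[{"translation":[0,0,0],"angular":[0,0,6.6],"hand":1},{"translation":[0,0,0],"angular":[0,0,6.6],"hand":1},{"translation":[0,0,0],"angular":[0,0,6.6],"hand":1},{"translation":[0,0,0],"angular":[0,0,6.6],"hand":1},{"translation":[0,0,0],"angular":[0,0,6.6],"hand":1},{"translation":[0,0,0],"angular":[0,0,0],"hand":1}]'
python3 -c "
from h import *
st();go(.575,.163,.12,2.5)"
```

```text
clock: 11.53
position: [0.5657, 0.3021, 0.121]
ee_rot: [0.0, 0.953, 0.303, -0.0]
contact_force: [-0.5, -0.7, -0.4]
width: 0.0191
gripper_force: 69.1
clock: 12.03
position: [0.5657, 0.3022, 0.1209]
ee_rot: [0.0, 1.0, 0.022, -0.0]
contact_force: [-0.0, -0.6, -1.8]
width: 0.0191
gripper_force: 69.1
12.03 [0.5657 0.3022 0.1209] phi 2.50 F [-0.  -0.6 -1.8] w 0.0191 gf 69.1 q1 0.38 q6 1.91
rot [0.01 0.01 0.  ] then shift mm [  3.2 139.4   0.9]
```

Move over the start, lower, and check the picture before sweeping.

```bash
python3 -m handwheel '[{"translation":[0,0.012,0],"angular":[0,0,0],"hand":1},{"translation":[0.001,0.025,0],"angular":[0,0,0],"hand":1},{"translation":[0.001,0.03,0],"angular":[0,0,0],"hand":1},{"translation":[0.001,0.03,0],"angular":[0,0,0],"hand":1},{"translation":[0,0.025,0],"angular":[0,0,0],"hand":1},{"translation":[0,0.012,0],"angular":[0,0,0],"hand":1},{"translation":[0,0.005,0],"angular":[0,0,0],"hand":1},{"translation":[0,0,0],"angular":[0,0,0],"hand":1}]'
python3 -m handwheel '[{"translation":[0,0,0.015],"angular":[0,0,0],"hand":1},{"translation":[0,0,0.025],"angular":[0,0,0],"hand":1},{"translation":[0,0,0.02],"angular":[0,0,0],"hand":1},{"translation":[0,0,0.012],"angular":[0,0,0],"hand":1},{"translation":[0,0,0.006],"angular":[0,0,0],"hand":1},{"translation":[0,0,0],"angular":[0,0,0],"hand":1},{"translation":[0,0,0],"angular":[0,0,0],"hand":1}]'
python3 -c "
from h import *
st();go(.575,.163,.0395,2.5);snap('top','t2.png',(200,140,430,300),3.45)"
```

```text
clock: 12.7
position: [0.5752, 0.1625, 0.121]
ee_rot: [-0.0, 1.0, 0.022, 0.0]
contact_force: [-1.3, 0.7, -2.1]
width: 0.0193
gripper_force: 69.2
clock: 13.28
position: [0.5785, 0.1632, 0.0454]
ee_rot: [0.002, 1.0, 0.025, 0.004]
contact_force: [2.8, -5.4, 9.0]
width: 0.019
gripper_force: 70.9
13.28 [0.5785 0.1632 0.0454] phi 2.89 F [ 2.8 -5.4  9. ] w 0.0190 gf 70.9 q1 0.16 q6 1.68
rot [ 0.18 -0.41  0.39] then shift mm [-3.5  0.   5.9]
```

View pics/t2.png

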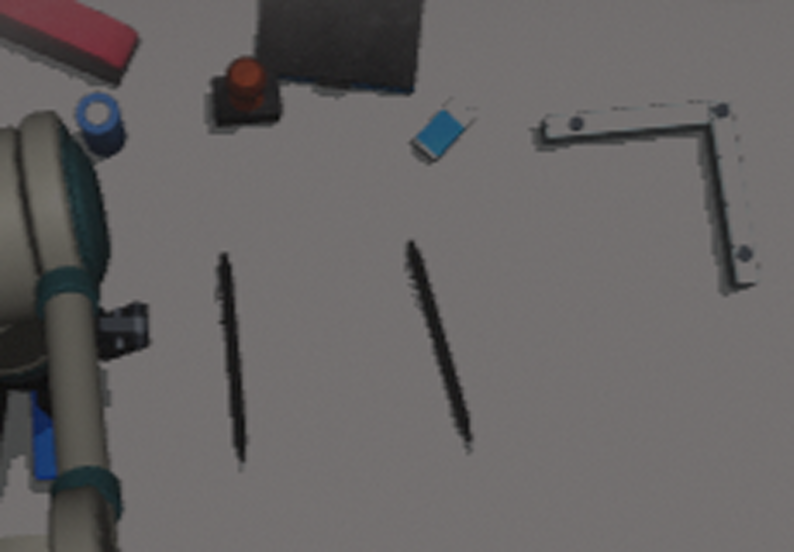

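The arm hides the rake, and a contact was felt at z=0.045, higher than it should be. I'll raise and look from the side.

```bash
python3 -m handwheel '[{"translation":[0,0,-0.01],"angular":[0,0,0],"hand":1},{"translation":[0,0,-0.015],"angular":[0,0,0],"hand":1},{"translation":[0,0,0],"angular":[0,0,0],"hand":1},{"translation":[0,0,0],"angular":[0,0,0],"hand":1}]'
python3 -c "
from h import *
st();snap('side','s2.png',(210,150,410,300),4)
for x in(.5,.575,.65): print(w2px('side',(x,.163,0)))"
```

```text
clock: 13.67
position: [0.5757, 0.1649, 0.0686]
ee_rot: [-0.001, 1.0, 0.023, 0.001]
contact_force: [0.1, -0.1, -0.6]
width: 0.0192
gripper_force: 69.7
13.67 [0.5757 0.1649 0.0686] phi 2.67 F [ 0.1 -0.1 -0.6] w 0.0192 gf 69.7 q1 0.16 q6 1.69
[307.72214547 290.01407297]
[277.97505827 276.5905258 ]
[250.10966103 264.01610223]
```

View pics/s2.png

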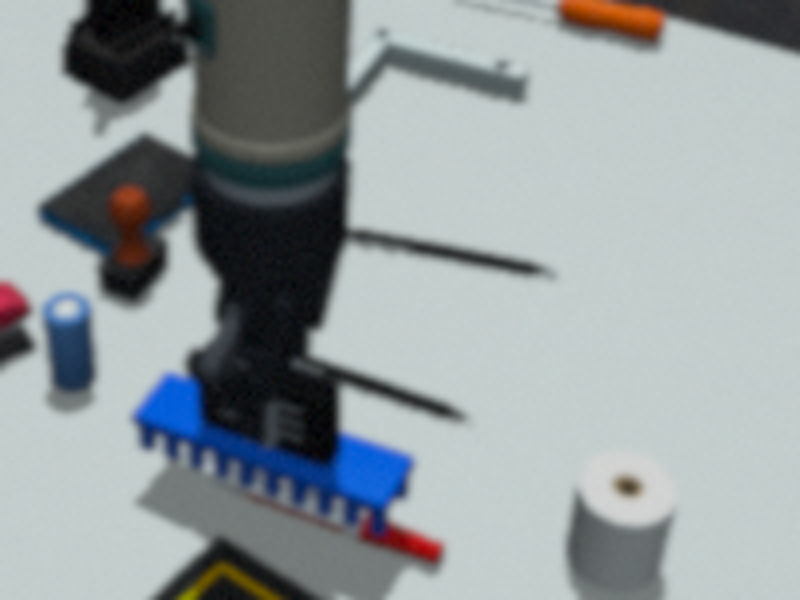

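The marker now lies under the rake, so it was knocked towards +y: red tip (440,552), white/red joint (365,527). I'll compute its line.

```bash
python3 -c "
from h import *
for u,v in((438,552),(366,527),(255,493)): print(px2w('side',210+u/4,150+v/4,.0085))
print(px2w('side',210+166/4,150+490/4,.0))"
```

```text
[0.4777878  0.15156607 0.0085    ]
[0.51938922 0.15589664 0.0085    ]
[0.58439715 0.16571312 0.0085    ]
[0.63299228 0.18301815 0.        ]
```

```bash
python3 -m handwheel '[{"translation":[0,0,0],"angular":[0,0,-5],"hand":1},{"translation":[-0.003,-0.012,0],"angular":[0,0,0],"hand":1},{"translation":[-0.003,-0.015,0],"angular":[0,0,0],"hand":1},{"translation":[-0.003,-0.006,0],"angular":[0,0,0],"hand":1},{"translation":[0,0,0],"angular":[0,0,0],"hand":1},{"translation":[0,0,0],"angular":[0,0,0],"hand":1}]'
python3 -c "
from h import *
st();go(.560,.198,.0435,7.5)"
```

```text
clock: 14.22
position: [0.5612, 0.1956, 0.0673]
ee_rot: [0.0, 0.998, 0.067, -0.0]
contact_force: [-0.6, -0.8, -1.1]
width: 0.019
gripper_force: 69.7
14.22 [0.5612 0.1956 0.0673] phi 7.65 F [-0.6 -0.8 -1.1] w 0.0190 gf 69.7 q1 0.22 q6 1.66
rot [0.03 0.05 0.15] then shift mm [-0.9 -2.5 23.8]
```

```bash
python3 -m handwheel '[{"translation":[-0.001,-0.0025,0.005],"angular":[0,0,0],"hand":1},{"translation":[0,0,0.01],"angular":[0,0,0],"hand":1},{"translation":[0,0,0.006],"angular":[0,0,0],"hand":1},{"translation":[0,0,0.0025],"angular":[0,0,0],"hand":1},{"translation":[0,0,0],"angular":[0,0,0],"hand":1},{"translation":[0,0,0],"angular":[0,0,0],"hand":1}]'
python3 -c "
from h import *
st();snap('side','s3.png',(210,150,410,300),4)"
```

```text
clock: 14.72
position: [0.5605, 0.1971, 0.0438]
ee_rot: [0.0, 0.998, 0.066, -0.0]
contact_force: [0.3, -0.3, -2.0]
width: 0.0195
gripper_force: 69.7
14.72 [0.5605 0.1971 0.0438] phi 7.58 F [ 0.3 -0.3 -2. ] w 0.0195 gf 69.7 q1 0.22 q6 1.66
```

View pics/s3.png

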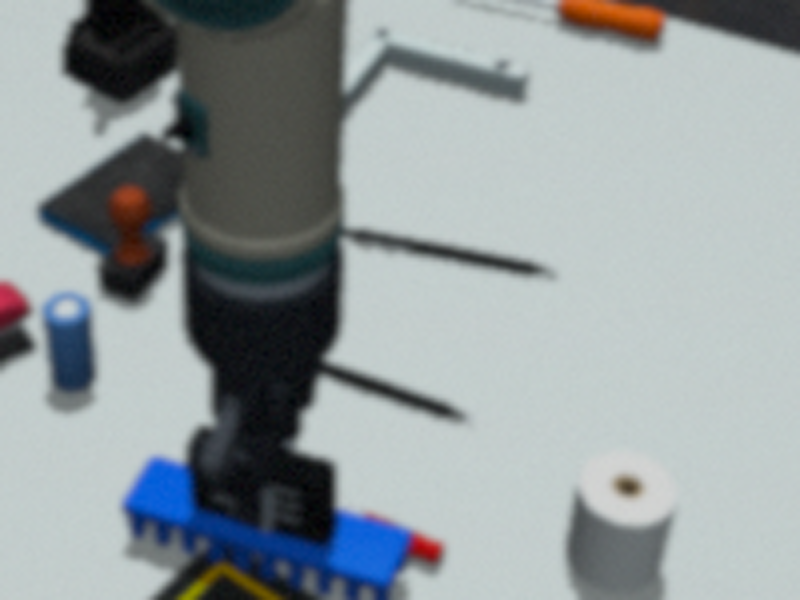

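```bash
python3 -m handwheel '[{"translation":[0,0.003,0],"angular":[0,0,0],"hand":1},{"translation":[0,0.005,0],"angular":[0,0,0],"hand":1},{"translation":[0,0.006,0],"angular":[0,0,1],"hand":1},{"translation":[0,0.007,0],"angular":[0,0,1],"hand":1},{"translation":[0,0.007,0],"angular":[0,0,1],"hand":1},{"translation":[0,0.007,0],"angular":[0,0,1],"hand":1},{"translation":[0,0.007,0.001],"angular":[0,0,1],"hand":1},{"translation":[0,0.007,0.001],"angular":[0,0,0],"hand":1},{"translation":[0,0.007,0.001],"angular":[0,0,0],"hand":1},{"translation":[0,0.007,0.001],"angular":[0,0,0],"hand":1}]'
python3 -m handwheel '[{"translation":[0,0.007,0],"angular":[0,0,0],"hand":1},{"translation":[0,0.007,0],"angular":[0,0,0],"hand":1},{"translation":[0,0.007,0],"angular":[0,0,0],"hand":1},{"translation":[0,0.007,0],"angular":[0,0,0],"hand":1},{"translation":[0,0.007,0],"angular":[0,0,0],"hand":1},{"translation":[0,0.007,0],"angular":[0,0,0],"hand":1},{"translation":[0,0.007,0],"angular":[0,0,0],"hand":1},{"translation":[0,0.007,0],"angular":[0,0,0],"hand":1},{"translation":[0,0.007,0],"angular":[0,0,0],"hand":1},{"translation":[0,0.007,0],"angular":[0,0,0],"hand":1}]'
python3 -c "
from h import *
st();snap('top','t3.png',(200,140,430,300),3.45)"
```

```text
clock: 15.6
position: [0.5658, 0.1339, 0.0401]
ee_rot: [0.0, 1.0, 0.023, -0.0]
contact_force: [-0.8, 1.4, 0.2]
width: 0.0197
gripper_force: 70.0
clock: 16.43
position: [0.569, 0.064, 0.0403]
ee_rot: [0.0, 1.0, 0.023, -0.0]
contact_force: [0.2, 1.2, -0.7]
width: 0.0193
gripper_force: 69.5
16.43 [0.569  0.064  0.0403] phi 2.60 F [ 0.2  1.2 -0.7] w 0.0193 gf 69.5 q1 -0.01 q6 1.52
```

View pics/t3.png

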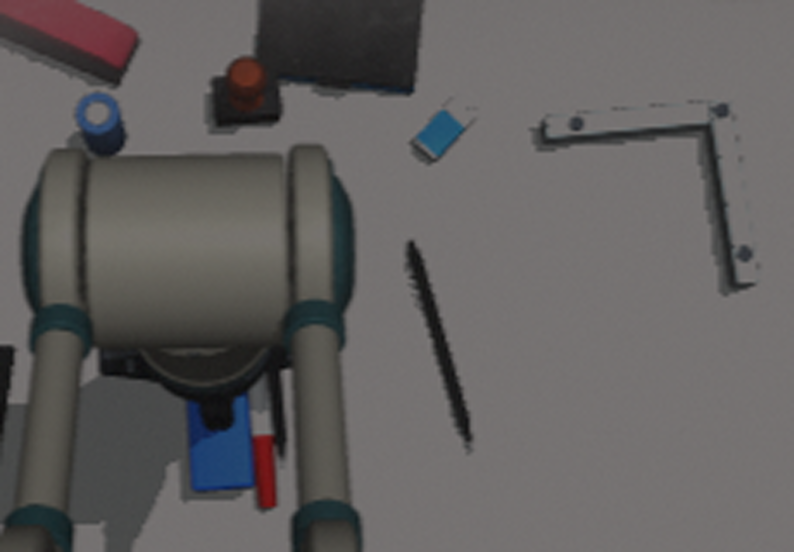

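The marker lies parallel against the rake (red end 265,470), with the first black pen just ahead at (278,410). The sweep continues.

```bash
for i in 1 2 3; do python3 -m handwheel '[{"translation":[0,0.008,0],"angular":[0,0,0],"hand":1},{"translation":[0,0.008,0],"angular":[0,0,0],"hand":1},{"translation":[0,0.008,0],"angular":[0,0,0],"hand":1},{"translation":[0,0.008,0],"angular":[0,0,0],"hand":1},{"translation":[0,0.008,0],"angular":[0,0,0],"hand":1},{"translation":[0,0.008,0],"angular":[0,0,0],"hand":1},{"translation":[0,0.008,0],"angular":[0,0,0],"hand":1},{"translation":[0,0.008,0],"angular":[0,0,0],"hand":1},{"translation":[0,0.008,0],"angular":[0,0,0],"hand":1},{"translation":[0,0.008,0],"angular":[0,0,0],"hand":1}]'; done
python3 -c "
from h import *
st();snap('top','t4.png',(260,140,430,300),3.7)"
```

```text
clock: 17.32
position: [0.5727, -0.016, 0.0403]
ee_rot: [0.0, 1.0, 0.023, -0.0]
contact_force: [-0.1, 0.6, -0.5]
width: 0.0195
gripper_force: 69.7
clock: 18.15
position: [0.5763, -0.0959, 0.0403]
ee_rot: [0.0, 1.0, 0.023, -0.0]
contact_force: [-0.9, 0.6, -0.5]
width: 0.0191
gripper_force: 69.7
clock: 18.98
position: [0.5799, -0.1758, 0.0403]
ee_rot: [0.0, 1.0, 0.023, -0.0]
contact_force: [-0.6, -0.3, -0.8]
width: 0.0194
gripper_force: 69.7
18.98 [ 0.5799 -0.1758  0.0403] phi 2.60 F [-0.6 -0.3 -0.8] w 0.0194 gf 69.7 q1 -0.41 q6 1.12
```

View pics/t4.png

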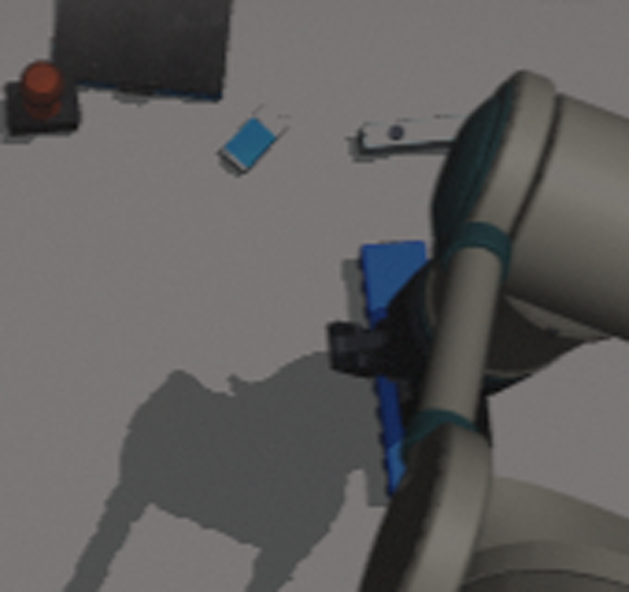

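The pens are hidden by the arm, and the rake is clear of the short side. I'll press on gently, watching the force.

```bash
python3 -m handwheel '[{"translation":[0,0.006,0],"angular":[0,0,0],"hand":1},{"translation":[0,0.005,0],"angular":[0,0,0],"hand":1},{"translation":[0,0.004,0],"angular":[0,0,0],"hand":1},{"translation":[0,0.004,0],"angular":[0,0,0],"hand":1},{"translation":[0,0.003,0],"angular":[0,0,0],"hand":1},{"translation":[0,0.003,0],"angular":[0,0,0],"hand":1},{"translation":[0,0.003,0],"angular":[0,0,0],"hand":1}]'
python3 -m handwheel '[{"translation":[0,0.002,0],"angular":[0,0,0],"hand":1},{"translation":[0,0.002,0],"angular":[0,0,0],"hand":1}]'
python3 -m handwheel '[{"translation":[0,0.002,0],"angular":[0,0,0],"hand":1},{"translation":[0,0.002,0],"angular":[0,0,0],"hand":1}]'
python3 -c "
from h import *
st();manip" 
```

```text
clock: 19.62
position: [0.5812, -0.2031, 0.0403]
ee_rot: [-0.0, 1.0, 0.023, -0.0]
contact_force: [-0.3, 0.6, -0.9]
width: 0.0193
gripper_force: 69.6
clock: 19.78
position: [0.5814, -0.2072, 0.0403]
ee_rot: [0.0, 1.0, 0.023, 0.0]
contact_force: [0.5, 0.6, -0.8]
width: 0.0193
gripper_force: 69.6
clock: 19.95
position: [0.5816, -0.2111, 0.0403]
ee_rot: [0.0, 1.0, 0.023, -0.0]
contact_force: [-0.6, 0.2, -1.2]
width: 0.0192
gripper_force: 69.6
19.95 [ 0.5816 -0.2111  0.0403] phi 2.61 F [-0.6  0.2 -1.2] w 0.0192 gf 69.6 q1 -0.46 q6 1.06
```

```bash
for i in 1 2 3; do python3 -m handwheel '[{"translation":[0,0.0015,0],"angular":[0,0,0],"hand":1},{"translation":[0,0.0015,0],"angular":[0,0,0],"hand":1}]' | grep -E "position|contact"; done; python3 -c "
from h import *
snap('side','s4.png',(260,140,380,230),6.6)"
```

```text
position: [0.5817, -0.2141, 0.0403]
contact_force: [-0.2, 0.8, -0.6]
position: [0.5818, -0.2171, 0.0403]
contact_force: [-0.1, 1.2, -0.9]
position: [0.582, -0.2201, 0.0403]
contact_force: [0.2, 1.1, -1.2]
```

View pics/s4.png

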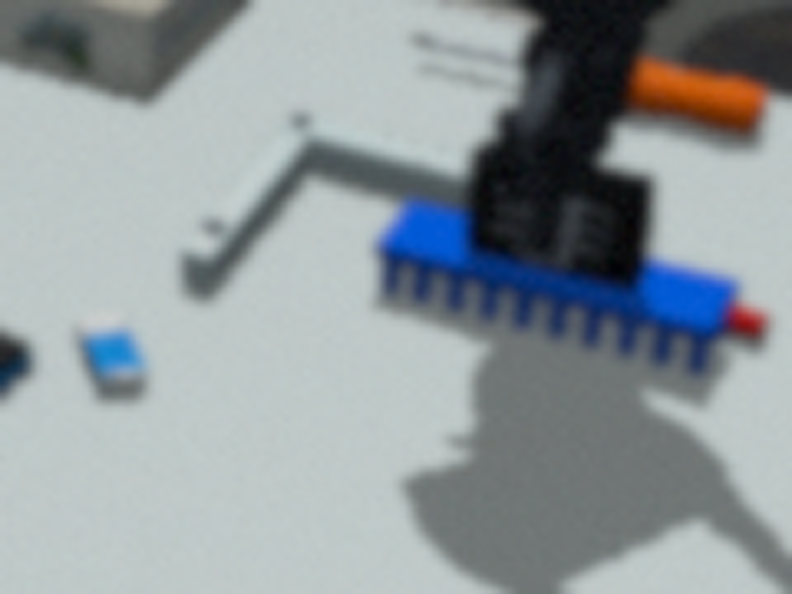

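Marker tip shows at (765,320) beyond the rake's near end; there is no wall contact yet. Keep inching.

```bash
for i in 1 2 3 4; do python3 -m handwheel '[{"translation":[0,0.0015,0],"angular":[0,0,0],"hand":1},{"translation":[0,0,0],"angular":[0,0,0],"hand":1}]' | grep -E "position|contact"; done
```

```text
position: [0.582, -0.2218, 0.0403]
contact_force: [-0.1, 0.2, -1.3]
position: [0.5821, -0.2232, 0.0403]
contact_force: [0.5, -0.1, -1.2]
position: [0.5822, -0.2247, 0.0403]
contact_force: [0.2, 0.1, -0.4]
position: [0.5822, -0.2261, 0.0403]
contact_force: [0.2, 0.9, -1.3]
```

```bash
python3 -m handwheel '[{"translation":[0,-0.005,0],"angular":[0,0,0],"hand":1},{"translation":[0,-0.01,0],"angular":[0,0,0],"hand":1},{"translation":[0,-0.01,-0.02],"angular":[0,0,0],"hand":1},{"translation":[0,-0.01,-0.03],"angular":[0,0,0],"hand":1},{"translation":[0,-0.02,-0.02],"angular":[0,0,0],"hand":1},{"translation":[0,-0.03,0],"angular":[0,0,0],"hand":1},{"translation":[0,-0.03,0],"angular":[0,0,0],"hand":1},{"translation":[0,-0.03,0],"angular":[0,0,0],"hand":1},{"translation":[0,-0.03,0],"angular":[0,0,0],"hand":1},{"translation":[0,-0.02,0],"angular":[0,0,0],"hand":1}]'
python3 -m handwheel '[{"translation":[0,-0.02,0],"angular":[0,0,0],"hand":1},{"translation":[0,-0.02,0],"angular":[0,0,0],"hand":1},{"translation":[0,-0.01,0],"angular":[0,0,0],"hand":1},{"translation":[0,0,0],"angular":[0,0,0],"hand":1}]' | grep pos
python3 -c "
from h import *
st();snap('top','t5.png',(320,150,430,235),7);snap('side','s5.png',None)"
```

```text
clock: 22.0
position: [0.5722, -0.0276, 0.1103]
ee_rot: [-0.001, 1.0, 0.023, -0.0]
contact_force: [0.1, -0.1, -0.1]
width: 0.0196
gripper_force: 69.6
position: [0.5704, 0.0213, 0.1102]
22.33 [0.5704 0.0213 0.1102] phi 2.77 F [ 1.6 -0.7 -1.4] w 0.0189 gf 69.6 q1 -0.08 q6 1.44
```

View pics/t5.png

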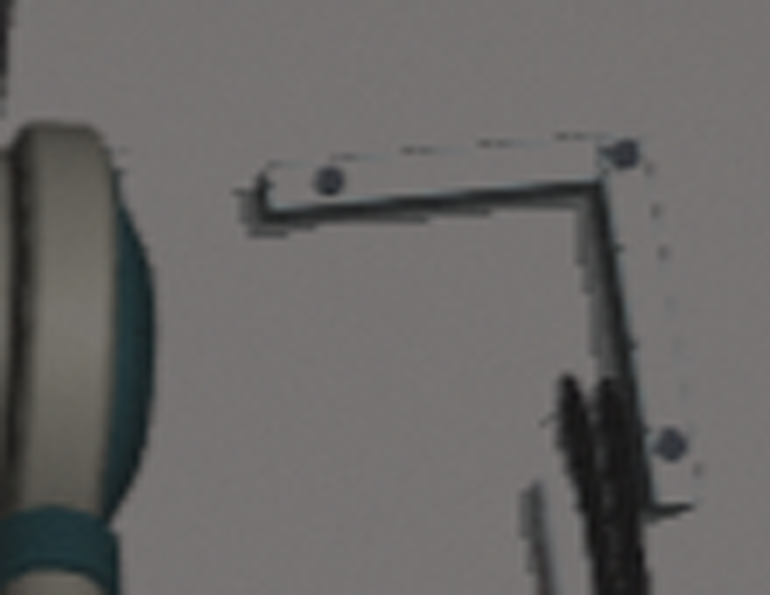

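The pens lie nearly parallel by the long side; black far ends at (570,378) and (610,378), marker far end at (533,485), and the short-side inner face at (595,185). I'll compute positions, with the near ends by colour.

```bash
python3 - <<'E'
from h import *
np.set_printoptions(precision=4,suppress=True)
f=lambda u,v,z:px2w('top',320+(u+.5)/7-.5,150+(v+.5)/7-.5,z)[:2]
print('black far',f(570,378,.0045),f(610,378,.0045),'marker far',f(533,485,.0085))
print('wall inner base',f(590,197,0),'top',f(598,183,.022),f(270,210,.022),f(650,505,.022))
im=cv2.imread('pics/raw_t5.png').astype(int); b,g,r=im[:,:,0],im[:,:,1],im[:,:,2]
red=np.argwhere((r>1.8*g)&(r>50)); red=red[(red[:,1]>370)&(red[:,0]>220)]; print(len(red),red.min(0),red.max(0))
for k in (red[red[:,0]==red[:,0].max()].mean(0),red[red[:,0]==red[:,0].min()].mean(0)): print('red',px2w('top',k[1],k[0],.0085)[:2])
sub=im.sum(2)
for row in range(205,270,4): print(row,''.join('#' if s<150 else ('R' if R_>1.8*g_ else '+' if s<240 else '.') for s,R_,g_ in zip(sub[row,385:425],r[row,385:425],g[row,385:425])))
E
```

```text
black far [ 0.6625 -0.2589] [ 0.6622 -0.2721] marker far [ 0.6263 -0.2426]
wall inner base [ 0.7254 -0.2723] top [ 0.724  -0.2686] [ 0.7178 -0.1602] [ 0.6162 -0.2759]
404 [221 402] [277 478]
red [ 0.4942 -0.2568]
red [ 0.6168 -0.405 ]
205 ...............+#+..+#####..............
209 ..............+####+######+.............
213 ...............############..++++.......
217 ................+###########............
221 ..........++.....+##########+...........
225 ..........+++.....+#######+.............
229 ...........++......+#######.............
233 ............++.....+#######+............
237 ............+++.....+#######............
241 .............++......#######+...........
245 ..............++.....+#######+..........
249 ..............++......+#######..........
253 ..............+++......#######+.........
257 ................++RRRRR########.........
261 ...............++####RRR+##++#+.........
265 ................++###RRR................
269 ..................+##RRRR...............
```

```bash
python3 -m handwheel '[{"translation":[0,0,0],"angular":[0,0,-7],"hand":1},{"translation":[0,0,0],"angular":[0,0,-7],"hand":1},{"translation":[0,0,0],"angular":[0,0,-7],"hand":1},{"translation":[0,0,0],"angular":[0,0,-7],"hand":1},{"translation":[0,0,0],"angular":[0,0,-7],"hand":1},{"translation":[0,0,0],"angular":[0,0,-7],"hand":1},{"translation":[0,0,0],"angular":[0,0,-7],"hand":1},{"translation":[0,0,0],"angular":[0,0,-7],"hand":1},{"translation":[0,0,0],"angular":[0,0,-7],"hand":1},{"translation":[0,0,0],"angular":[0,0,-7],"hand":1}]' >/dev/null
python3 -m handwheel '[{"translation":[0,0,0],"angular":[0,0,-7],"hand":1},{"translation":[0,0,0],"angular":[0,0,-7],"hand":1},{"translation":[0,0,0],"angular":[0,0,-7],"hand":1},{"translation":[0,0,0],"angular":[0,0,0],"hand":1}]'|grep -E 'pos|grip'
python3 -c "
from h import *
st();go(.462,-.25,.11,93.7)"
```

```text
position: [0.5713, 0.0172, 0.1102]
gripper_force: 69.5
23.6 [0.5713 0.0172 0.1102] phi 93.62 F [-0.8 -1.3 -1.3] w 0.0189 gf 69.5 q1 -0.09 q6 -0.15
rot [-0.    0.04 -0.08] then shift mm [-2.596e+02 -1.263e+02  2.000e-01]
```

```bash
python3 -m handwheel '[{"translation":[-0.013,-0.0063,0],"angular":[0,0,0],"hand":1},{"translation":[-0.026,-0.0126,0],"angular":[0,0,0],"hand":1},{"translation":[-0.031,-0.015,0],"angular":[0,0,0],"hand":1},{"translation":[-0.034,-0.0165,0],"angular":[0,0,0],"hand":1},{"translation":[-0.034,-0.0165,0],"angular":[0,0,0],"hand":1},{"translation":[-0.034,-0.0165,0],"angular":[0,0,0],"hand":1},{"translation":[-0.031,-0.015,0],"angular":[0,0,0],"hand":1},{"translation":[-0.026,-0.0126,0],"angular":[0,0,0],"hand":1},{"translation":[-0.018,-0.0087,0],"angular":[0,0,0],"hand":1},{"translation":[-0.013,-0.0063,0],"angular":[0,0,0],"hand":1}]' | grep pos
python3 -m handwheel '[{"translation":[0,0,0],"angular":[0,0,0],"hand":1},{"translation":[0,0,0.01],"angular":[0,0,0],"hand":1},{"translation":[0,0,0.02],"angular":[0,0,0],"hand":1},{"translation":[0,0,0.02],"angular":[0,0,0],"hand":1},{"translation":[0,0,0.012],"angular":[0,0,0],"hand":1},{"translation":[0,0,0.006],"angular":[0,0,0],"hand":1},{"translation":[0,0,0.002],"angular":[0,0,0],"hand":1},{"translation":[0,0,0],"angular":[0,0,0],"hand":1},{"translation":[0,0,0],"angular":[0,0,0],"hand":1}]'
python3 -c "
from h import *
st();snap('side','s6.png',None)"
```

```text
position: [0.4598, -0.252, 0.1104]
clock: 25.18
position: [0.4624, -0.2487, 0.0407]
ee_rot: [0.001, 0.685, 0.729, 0.0]
contact_force: [-0.7, 0.1, -0.7]
width: 0.0191
gripper_force: 69.5
25.18 [ 0.4624 -0.2487  0.0407] phi 93.60 F [-0.7  0.1 -0.7] w 0.0191 gf 69.5 q1 -0.63 q6 -0.69
```

```bash
for i in 1 2; do python3 -m handwheel '[{"translation":[0,0.005,0],"angular":[0,0,0],"hand":1},{"translation":[0,0.005,0],"angular":[0,0,0],"hand":1},{"translation":[0,0.005,0],"angular":[0,0,0],"hand":1},{"translation":[0,0.005,0],"angular":[0,0,0],"hand":1},{"translation":[0,0.005,0],"angular":[0,0,0],"hand":1},{"translation":[0,0.005,0],"angular":[0,0,0],"hand":1},{"translation":[0,0.005,0],"angular":[0,0,0],"hand":1},{"translation":[0,0.005,0],"angular":[0,0,0],"hand":1}]' | grep -E 'pos|contact'; done
python3 -c "
from h import *
snap('side','s7.png',(260,130,390,228),6.1)"
```

```text
position: [0.5021, -0.2461, 0.0402]
contact_force: [-0.8, -0.3, -1.0]
position: [0.542, -0.2436, 0.0403]
contact_force: [-0.2, 0.8, -2.1]
```

View pics/s7.png

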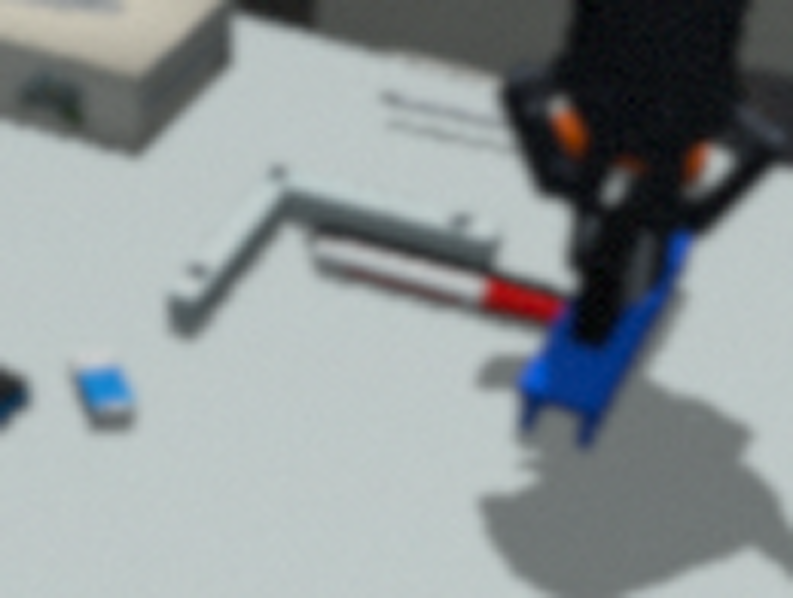

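The marker stays parallel beside the long side (white end 315,250, red end 560,300), with the rake pushing its end. Continue with force checks.

```bash
python3 -m handwheel '[{"translation":[0,0.004,0],"angular":[0,0,0],"hand":1},{"translation":[0,0.004,0],"angular":[0,0,0],"hand":1},{"translation":[0,0.003,0],"angular":[0,0,0],"hand":1},{"translation":[0,0.002,0],"angular":[0,0,0],"hand":1}]' | grep -E 'pos|contact'; for i in 1 2 3 4; do python3 -m handwheel '[{"translation":[0,0.0015,0],"angular":[0,0,0],"hand":1},{"translation":[0,0,0],"angular":[0,0,0],"hand":1}]' | grep -E 'pos|contact'; done
```

```text
position: [0.555, -0.2428, 0.0403]
contact_force: [-0.3, -0.3, -1.3]
position: [0.5564, -0.2427, 0.0403]
contact_force: [0.4, -0.3, -1.7]
position: [0.5577, -0.2426, 0.0403]
contact_force: [-0.0, -0.2, -2.0]
position: [0.5592, -0.2425, 0.0404]
contact_force: [-0.7, 0.3, -1.4]
position: [0.5604, -0.2424, 0.0403]
contact_force: [-1.1, -0.0, -1.2]
```

```bash
for i in 1 2 3 4; do python3 -m handwheel '[{"translation":[0,0.001,0],"angular":[0,0,0],"hand":1},{"translation":[0,0,0],"angular":[0,0,0],"hand":1}]' | grep -E 'pos|contact'; done
```

```text
position: [0.5613, -0.2423, 0.0405]
contact_force: [-1.3, 0.2, 0.3]
position: [0.5621, -0.2422, 0.0405]
contact_force: [-4.3, -0.1, 1.9]
position: [0.5627, -0.2422, 0.0406]
contact_force: [-4.8, 0.0, 4.5]
position: [0.5634, -0.2421, 0.0406]
contact_force: [-6.1, 0.2, 5.6]
```

```bash
python3 -m handwheel '[{"translation":[0,-0.005,0],"angular":[0,0,0],"hand":1},{"translation":[0,-0.015,0],"angular":[0,0,0],"hand":1},{"translation":[0,-0.015,0],"angular":[0,0,0],"hand":1},{"translation":[0,-0.005,0],"angular":[0,0,0],"hand":1},{"translation":[0,0,0],"angular":[0,0,6.7],"hand":1},{"translation":[0,0,0],"angular":[0,0,6.7],"hand":1},{"translation":[0,0,0],"angular":[0,0,6.7],"hand":1},{"translation":[0,0,0],"angular":[0,0,6.7],"hand":1},{"translation":[0,0,0],"angular":[0,0,6.7],"hand":1},{"translation":[0,0,0],"angular":[0,0,6.5],"hand":1}]' | grep -E 'pos|contact'
python3 - <<'E'
from h import *
st();go(.5508,-.2259,.0403,53.7)
snap('top','t8.png')
im=cv2.imread('pics/raw_t8.png').astype(int); b,g,r=im[:,:,0],im[:,:,1],im[:,:,2]; sub=im.sum(2)
for row in range(172,275,3): print(row,''.join('R' if R_>1.8*g_ and R_>45 else 'B' if b_>1.8*R_ and b_>60 else '#' if s<150 else '+' if s<240 else '.' for s,R_,g_,b_ in zip(sub[row,350:430],r[row,350:430],g[row,350:430],b[row,350:430])))
E
```

```text
position: [0.5259, -0.2449, 0.0402]
contact_force: [-0.3, 0.1, -0.9]
29.12 [ 0.5259 -0.2449  0.0402] phi 53.26 F [-0.3  0.1 -0.9] w 0.0191 gf 69.6 q1 -0.56 q6 0.08
rot [ 0.14 -0.06 -0.44] then shift mm [30.1  8.8 -0.1]
172 .........................................................++++...................
175 .......+.......++++.............................................................
178 .....++#.................++++####################++#####+.......................
181 .....+++####+++++++++++++++++++..............+###++######.......................
184 .......................................++.....+###+######+......................
187 ........................................++.....+##########......................
190 ........................................++.....+###+######+.....................
193 ........................................+++.....+##########.....................
196 ........................................+++.....+##########+....................
199 .........................................+++.....+##+#######+...................
202 ...........................
[... 1393 characters left out ...]
####################
253 ................++++++++BBBBBBBBBBBBB###########################################
256 ....................++++++###BBBBBBBBB##########################################
259 ........................+++++++###BBBBBBBB######################################
262 ....................+++++++++++++++++#BBBBBBBBB#################################
265 ........++.....+++++++++++++++++++++++++++#BBBBB###########################+####
268 +++.....++++++++++++++++++++++++++++++++++++####################################
271 +++++++++++++++++++++++++++++++++++++++++++++++#################################
274 ++++++++++++++++++++++++++++++++++++++++++++++##################################
```

The dump shows three parallel pens, with the blacks seated at the short side and the marker about 10 mm short. Now the angled nudge on the marker alone.

```bash
python3 -m handwheel '[{"translation":[0.01,0.002,0],"angular":[0,0,0],"hand":1},{"translation":[0.012,0.004,0],"angular":[0,0,0],"hand":1},{"translation":[0.008,0.003,0],"angular":[0,0,0],"hand":1},{"translation":[0.0032,0.0038,0],"angular":[0,0,0],"hand":1},{"translation":[0.0032,0.0038,0],"angular":[0,0,0],"hand":1},{"translation":[0.0026,0.0031,0],"angular":[0,0,0],"hand":1},{"translation":[0.0013,0.0015,0],"angular":[0,0,0],"hand":1},{"translation":[0,0,0],"angular":[0,0,0],"hand":1}]' | grep -E 'pos|contact'
for i in 1 2 3; do python3 -m handwheel '[{"translation":[0.0013,0.0015,0],"angular":[0,0,0],"hand":1},{"translation":[0,0,0],"angular":[0,0,0],"hand":1}]' | grep -E 'pos|contact'; done
```

```text
position: [0.5662, -0.225, 0.0403]
contact_force: [0.5, -0.3, -1.7]
position: [0.5676, -0.2248, 0.0403]
contact_force: [1.1, -0.3, -1.7]
position: [0.5697, -0.2247, 0.0404]
contact_force: [0.4, -0.3, -2.1]
position: [0.5719, -0.2245, 0.0404]
contact_force: [-0.6, 0.4, -1.1]
```

```bash
cat > asc.py <<'E'
from h import *
import sys
n=sys.argv[1]; r0,r1,c0,c1,dr=map(int,sys.argv[2:7])
st();snap(n,'a.png')
im=cv2.imread('pics/raw_a.png').astype(int); b,g,r=im[:,:,0],im[:,:,1],im[:,:,2]; sub=im.sum(2)
for row in range(r0,r1,dr): print(row,''.join('R' if R_>1.8*g_ and R_>45 else 'B' if b_>1.8*R_ and b_>60 else '#' if s<150 else '+' if s<240 else '.' for s,R_,g_,b_ in zip(sub[row,c0:c1],r[row,c0:c1],g[row,c0:c1],b[row,c0:c1])))
E
python3 asc.py top 172 245 385 425 3
```

```text
30.33 [ 0.5719 -0.2245  0.0404] phi 53.60 F [-0.6  0.4 -1.1] w 0.0195 gf 69.6 q1 -0.49 q6 0.15
172 ......................++++..............
175 .....................................###
178 ##############++#####+.............#####
181 ...........###++######...........#######
184 ....++.....+###+######+........+########
187 .....+......+##########......+##########
190 .....++.....+###+######+....+###########
193 .....+++.....+##########...+############
196 .....+++.....+##########+.+#############
199 ......+++.....+##+#######+##############
202 .......++.....+##########++#############
205 .......++......+########################
208 .......+++.....+#####################+++
211 ........++......+##################++++.
214 .........++.....+#################++++..
217 .........++.+####################++++...
220 .........+#######################+++....
223 ........+#######################++++....
226 ##+....+#######################++++.....
229 ####################+##########+++......
232 #####################+########++++......
235 #######################+#####++++.......
238 #############################+++........
241 ############################++++........
244 BB#########################++++.........
```

```bash
for i in 1 2 3 4 5; do python3 -m handwheel '[{"translation":[0.0008,0.001,0],"angular":[0,0,0],"hand":1},{"translation":[0,0,0],"angular":[0,0,0],"hand":1}]' | grep -E 'pos|contact'; done
```

```text
position: [0.573, -0.2244, 0.0404]
contact_force: [-0.2, -0.1, -1.1]
position: [0.5744, -0.2243, 0.0403]
contact_force: [1.0, -0.4, -1.2]
position: [0.5756, -0.2242, 0.0403]
contact_force: [0.2, 0.5, -1.0]
position: [0.5769, -0.2242, 0.0403]
contact_force: [-0.5, 0.1, -1.4]
position: [0.5781, -0.2241, 0.0403]
contact_force: [-0.1, 0.1, -1.4]
```

```bash
for i in 1 2 3 4; do python3 -m handwheel '[{"translation":[0.0008,0.001,0],"angular":[0,0,0],"hand":1},{"translation":[0,0,0],"angular":[0,0,0],"hand":1}]' | grep -E 'pos|contact'; done
```

```text
position: [0.5794, -0.2241, 0.0403]
contact_force: [0.3, 0.6, -1.5]
position: [0.5807, -0.224, 0.0404]
contact_force: [0.1, -0.2, -0.9]
position: [0.582, -0.224, 0.0403]
contact_force: [0.1, -0.8, -0.8]
position: [0.5833, -0.224, 0.0403]
contact_force: [0.6, 0.0, -1.4]
```

```bash
python3 -m handwheel '[{"translation":[-0.003,-0.004,0],"angular":[0,0,0],"hand":1},{"translation":[-0.01,-0.012,0],"angular":[0,0,0],"hand":1},{"translation":[-0.015,-0.018,0],"angular":[0,0,0],"hand":1},{"translation":[-0.01,-0.012,0],"angular":[0,0,0],"hand":1},{"translation":[0,0,0],"angular":[0,0,0],"hand":1}]' | grep -E 'pos'; python3 asc.py top 172 245 375 425 2
```

```text
position: [0.5192, -0.2264, 0.0401]
32.3 [ 0.5192 -0.2264  0.0401] phi 53.56 F [ 0.2 -0.7 -2.1] w 0.0190 gf 69.8 q1 -0.53 q6 0.10
172 ................................++++..............
174 ..................................................
176 .....................+++++#####...................
178 ++++###########+..++####++#####+..................
180 ++++++++++++++.......+#+..+#####..................
182 .............++.....+####+######..................
184 .............++......####+######+.................
186 .............++......+###########.................
188 .............+++......###########.................
190 ..............++......+###+######+................
192 ..............+++.....+###########................
194 ..............+++.....+###########................
196 ..............++++.....+##########+...............
198 ................++......###+#######...............
200 ................++......###########...............
202 ................+++.....+##########+..............
204 .................++.....+###########..............
206 .................+++.....+#####
[... 364 characters left out ...]
.........++#RRRRRRR#########+......+####
222 ....................++RRRRRRR##########++##+######
224 ....................+++RRRRRR#######+++....+######
226 .....................++RRRRRRR######......+#######
228 .....................+++RRRRRR######+.....+#######
230 ......................++RRRRRR######+....+########
232 .......................++RRRRRR#####+....+########
234 .......................++RRRRRR##++#+....+########
236 ........................+++....+#+++.....#########
238 ................................+...++############
240 ................................+#################
242 B............................#####################
244 BBBB......................+#######################
```

```bash
python3 -m handwheel '[{"translation":[0.005,0.006,0],"angular":[0,0,0],"hand":1},{"translation":[0.01,0.012,0],"angular":[0,0,0],"hand":1},{"translation":[0.01,0.012,0],"angular":[0,0,0],"hand":1},{"translation":[0.007,0.009,0],"angular":[0,0,0],"hand":1},{"translation":[0.004,0.005,0],"angular":[0,0,0],"hand":1},{"translation":[0,0,0],"angular":[0,0,0],"hand":1}]' | grep -E 'pos|contact'; 
for i in 1 2 3 4 5; do python3 -m handwheel '[{"translation":[0.0008,0.001,0],"angular":[0,0,0],"hand":1},{"translation":[0,0,0],"angular":[0,0,0],"hand":1}]' | grep -E 'pos|contact'; done
```

```text
position: [0.5826, -0.2244, 0.0401]
contact_force: [-0.8, -0.6, -1.2]
position: [0.5811, -0.2241, 0.0401]
contact_force: [-1.0, -0.5, -1.8]
position: [0.5824, -0.2242, 0.0403]
contact_force: [0.1, 1.1, -1.1]
position: [0.584, -0.2243, 0.0404]
contact_force: [-0.1, 0.1, -1.5]
position: [0.5852, -0.2241, 0.0403]
contact_force: [-0.0, -0.1, -2.0]
position: [0.5863, -0.2239, 0.0402]
contact_force: [-0.7, 0.9, -0.6]
```

```bash

for i in 1 2 3 4; do python3 -m handwheel '[{"translation":[0.0008,0.001,0],"angular":[0,0,0],"hand":1},{"translation":[0,0,0],"angular":[0,0,0],"hand":1}]' | grep -E 'pos|contact'; done
```

```text
position: [0.5869, -0.2236, 0.04]
contact_force: [-2.6, 0.1, -0.3]
position: [0.5873, -0.2235, 0.04]
contact_force: [-4.7, 0.6, 0.2]
position: [0.5877, -0.2233, 0.04]
contact_force: [-6.5, -0.5, 1.5]
position: [0.588, -0.2232, 0.0401]
contact_force: [-8.5, -0.3, 3.8]
```

Firm contact: the marker is seated. I'll back off, lift clear and look.

```bash
python3 -m handwheel '[{"translation":[-0.003,-0.004,0],"angular":[0,0,0],"hand":1},{"translation":[-0.008,-0.01,0],"angular":[0,0,0],"hand":1},{"translation":[-0.012,-0.015,0],"angular":[0,0,0],"hand":1},{"translation":[-0.008,-0.01,-0.015],"angular":[0,0,0],"hand":1},{"translation":[0,0,-0.03],"angular":[0,0,0],"hand":1},{"translation":[0,0,-0.025],"angular":[0,0,0],"hand":1},{"translation":[0,0,-0.01],"angular":[0,0,-7],"hand":1},{"translation":[0,0,0],"angular":[0,0,-7],"hand":1},{"translation":[0,0,0],"angular":[0,0,-7],"hand":1},{"translation":[0,0,0],"angular":[0,0,-7],"hand":1}]' >/dev/null
python3 -m handwheel '[{"translation":[0.015,0,0],"angular":[0,0,0],"hand":1},{"translation":[0.03,0,0],"angular":[0,0,0],"hand":1},{"translation":[0.035,0,0],"angular":[0,0,0],"hand":1},{"translation":[0.035,0,0],"angular":[0,0,0],"hand":1},{"translation":[0.035,0,0],"angular":[0,0,0],"hand":1},{"translation":[0.035,0,0],"angular":[0,0,0],"hand":1},{"translation":[0.03,0,0],"angular":[0,0,0],"hand":1},{"translation":[0.02,0,0],"angular":[0,0,0],"hand":1},{"translation":[0.01,0,0],"angular":[0,0,0],"hand":1},{"translation":[0,0,0],"angular":[0,0,0],"hand":1}]' | grep pos
python3 -c "
from h import *
st();snap('top','t9.png',(340,155,430,250),6.3);snap('side','s9.png')"
```

```text
position: [0.5783, 0.0195, 0.1204]
36.02 [0.5783 0.0195 0.1204] phi 81.69 F [ 0.5  0.9 -1.5] w 0.0193 gf 69.6 q1 -0.09 q6 0.06
```

View pics/t9.png

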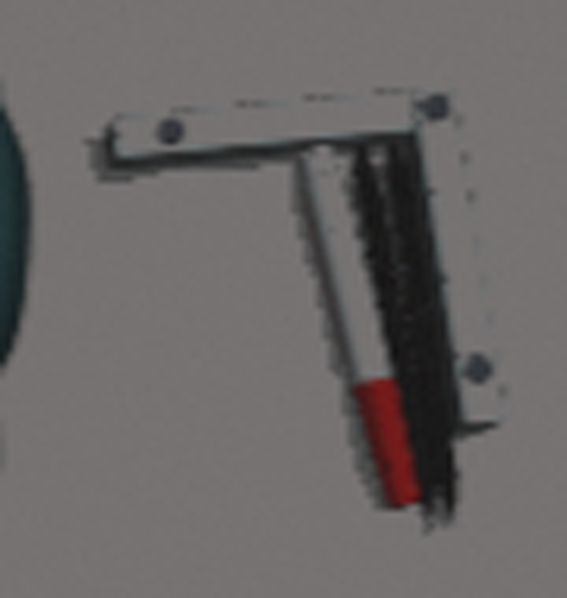

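The black pens lie flush with the long side, and all the far ends are at the short side. The marker's far end (325,150) stands about 4° out, so one more gentle side press will straighten it.

```bash
python3 -m handwheel '[{"translation":[0,0,0],"angular":[0,0,7.1],"hand":1},{"translation":[0,0,0],"angular":[0,0,7.1],"hand":1},{"translation":[0,0,0],"angular":[0,0,7.1],"hand":1},{"translation":[0,0,0],"angular":[0,0,7.1],"hand":1},{"translation":[0,0,0],"angular":[0,0,7.1],"hand":1},{"translation":[0,0,0],"angular":[0,0,7.1],"hand":1},{"translation":[0,0,0],"angular":[0,0,7.1],"hand":1},{"translation":[0,0,0],"angular":[0,0,7.1],"hand":1},{"translation":[0,0,0],"angular":[0,0,7.1],"hand":1},{"translation":[0,0,0],"angular":[0,0,7.1],"hand":1}]' >/dev/null
python3 -m handwheel '[{"translation":[0,0,0],"angular":[0,0,7],"hand":1},{"translation":[0,0,0],"angular":[0,0,0],"hand":1}]' >/dev/null
python3 -c "
from h import *
st();go(.6297,-.1896,.12,3.7)"
```

```text
37.12 [0.5778 0.0148 0.1203] phi 3.32 F [-0.3 -0.3 -0. ] w 0.0193 gf 69.6 q1 -0.09 q6 1.42
rot [ 0.04 -0.01 -0.38] then shift mm [ 38.6 207.3   0.3]
```

```bash
python3 -m handwheel '[{"translation":[0.002,0.01,0],"angular":[0,0,-0.4],"hand":1},{"translation":[0.004,0.022,0],"angular":[0,0,0],"hand":1},{"translation":[0.006,0.032,0],"angular":[0,0,0],"hand":1},{"translation":[0.006,0.032,0],"angular":[0,0,0],"hand":1},{"translation":[0.006,0.032,0],"angular":[0,0,0],"hand":1},{"translation":[0.006,0.032,0],"angular":[0,0,0],"hand":1},{"translation":[0.005,0.025,0],"angular":[0,0,0],"hand":1},{"translation":[0.003,0.015,0],"angular":[0,0,0],"hand":1},{"translation":[0.001,0.007,0],"angular":[0,0,0],"hand":1},{"translation":[0,0,0],"angular":[0,0,0],"hand":1}]' |grep pos
python3 -m handwheel '[{"translation":[0,0,0],"angular":[0,0,0],"hand":1},{"translation":[0,0,0.012],"angular":[0,0,0],"hand":1},{"translation":[0,0,0.02],"angular":[0,0,0],"hand":1},{"translation":[0,0,0.02],"angular":[0,0,0],"hand":1},{"translation":[0,0,0.015],"angular":[0,0,0],"hand":1},{"translation":[0,0,0.009],"angular":[0,0,0],"hand":1},{"translation":[0,0,0.003],"angular":[0,0,0],"hand":1},{"translation":[0,0,0],"angular":[0,0,0],"hand":1},{"translation":[0,0,0],"angular":[0,0,0],"hand":1}]'|grep -E 'pos|contact'
python3 -c "
from h import *
st();s=manip.get_state()['position'];d=s[:2]-[.723,-.2687];print('own',d@[.998,.0645],d@[-.0645,.998])"
```

```text
position: [0.6309, -0.189, 0.1199]
position: [0.6317, -0.1867, 0.0423]
contact_force: [-1.0, -0.6, -1.0]
38.7 [ 0.6317 -0.1867  0.0423] phi 4.05 F [-1.  -0.6 -1. ] w 0.0190 gf 69.5 q1 -0.39 q6 1.11
own -0.08579272346278244 0.08769838633458765
```

```bash
python3 -m handwheel '[{"translation":[-0.001,0.003,0.001],"angular":[0,0,0.3],"hand":1},{"translation":[0,0.003,0.001],"angular":[0,0,0],"hand":1},{"translation":[0,0.003,0],"angular":[0,0,0],"hand":1},{"translation":[0,0.003,0],"angular":[0,0,0],"hand":1},{"translation":[0,0.003,0],"angular":[0,0,0],"hand":1},{"translation":[0,0.003,0],"angular":[0,0,0],"hand":1},{"translation":[0,0.002,0],"angular":[0,0,0],"hand":1}]' |grep -E 'pos|contact'
for i in 1 2 3 4 5; do python3 -m handwheel '[{"translation":[0,0.0015,0],"angular":[0,0,0],"hand":1},{"translation":[0,0,0],"angular":[0,0,0],"hand":1}]'|grep -E 'pos|contact';done
```

```text
position: [0.6317, -0.2075, 0.0397]
contact_force: [0.9, 1.9, 1.0]
position: [0.6318, -0.2091, 0.0397]
contact_force: [-0.2, 0.8, 2.4]
position: [0.6318, -0.2101, 0.0396]
contact_force: [-0.1, 1.8, 3.1]
position: [0.6319, -0.2115, 0.0396]
contact_force: [-0.4, 2.4, 3.1]
position: [0.6319, -0.2131, 0.0396]
contact_force: [-0.2, 1.8, 2.9]
position: [0.632, -0.2147, 0.0395]
contact_force: [0.6, 2.8, 4.4]
```

```bash
python3 -m handwheel '[{"translation":[0,0,-0.001],"angular":[0,0,0],"hand":1},{"translation":[0,0,0],"angular":[0,0,0],"hand":1}]'|grep -E 'pos|contact'
for i in 1 2 3 4 5; do python3 -m handwheel '[{"translation":[0,0.001,0],"angular":[0,0,0],"hand":1},{"translation":[0,0,0],"angular":[0,0,0],"hand":1}]'|grep -E 'pos|contact';done
```

```text
position: [0.6314, -0.2153, 0.0399]
contact_force: [-0.6, 1.0, 0.3]
position: [0.6315, -0.2159, 0.0399]
contact_force: [-0.0, 0.4, -0.9]
position: [0.6316, -0.2169, 0.04]
contact_force: [-0.4, 1.4, 0.3]
position: [0.6317, -0.2179, 0.04]
contact_force: [0.5, 0.2, -0.0]
position: [0.6319, -0.2189, 0.0401]
contact_force: [-0.0, -0.5, -1.6]
position: [0.632, -0.2199, 0.0401]
contact_force: [0.3, 0.8, -1.4]
```

```bash

for i in 1 2 3 4 5; do python3 -m handwheel '[{"translation":[0,0.001,0],"angular":[0,0,0],"hand":1},{"translation":[0,0,0],"angular":[0,0,0],"hand":1}]'|grep -E 'pos|contact';done
```

```text
position: [0.6322, -0.2209, 0.0402]
contact_force: [1.5, -0.4, -2.0]
position: [0.6323, -0.2218, 0.0403]
contact_force: [-0.4, 0.3, -1.8]
position: [0.6324, -0.2223, 0.0403]
contact_force: [0.0, 1.4, -1.5]
position: [0.6324, -0.2226, 0.0403]
contact_force: [0.2, 4.1, -1.3]
position: [0.6324, -0.2229, 0.0403]
contact_force: [0.4, 6.2, 0.0]
```

```bash
python3 -m handwheel '[{"translation":[0,-0.002,0],"angular":[0,0,0],"hand":1},{"translation":[0,-0.008,0],"angular":[0,0,0],"hand":1},{"translation":[0,-0.01,-0.01],"angular":[0,0,0],"hand":1},{"translation":[0,-0.005,-0.03],"angular":[0,0,0],"hand":1},{"translation":[0,0,-0.03],"angular":[0,0,0],"hand":1},{"translation":[-0.008,-0.02,-0.01],"angular":[0,0,0],"hand":1},{"translation":[-0.012,-0.035,0],"angular":[0,0,0],"hand":1},{"translation":[-0.012,-0.035,0],"angular":[0,0,0],"hand":1},{"translation":[-0.01,-0.035,0],"angular":[0,0,0],"hand":1},{"translation":[-0.01,-0.03,0],"angular":[0,0,0],"hand":1}]' >/dev/null
python3 -m handwheel '[{"translation":[0,-0.03,0],"angular":[0,0,0],"hand":1},{"translation":[0,-0.02,0],"angular":[0,0,0],"hand":1},{"translation":[0,-0.01,0],"angular":[0,0,0],"hand":1},{"translation":[0,0,0],"angular":[0,0,0],"hand":1}]' |grep -E 'pos|grip'
python3 asc.py top 172 245 375 425 2
```

```text
position: [0.5648, 0.0136, 0.1211]
gripper_force: 69.6
43.12 [0.5648 0.0136 0.1211] phi 3.87 F [-0.4  0.6 -0.8] w 0.0194 gf 69.6 q1 -0.10 q6 1.40
172 ................................++++..............
174 ..................................................
176 .....................+++++#####...................
178 +++############+....+###++#####+..................
180 +++++++++++++++......+#+..+#####..................
182 .............+++.....####+######..................
184 ..............++.....+###+######+.................
186 ..............++......###########.................
188 ...............++.....+###+######.................
190 ...............++.....+##########+................
192 ...............+++.....+##########................
194 ...............+++.....+##########................
196 ...............+++.....+##########+...............
198 ................+++.....+##########...............
200 .................++.....+##########...............
202 .................++......##########+..............
204 .................+++.....+#########+..............
206 ...............
[... 380 characters left out ...]
..........++RRRRRRR#########............
222 ....................++RRRRRRR##########++##+......
224 ....................+++RRRRRR########++...........
226 .....................++RRRRRRR#######.............
228 .....................++#RRRRRR#######.............
230 ......................++RRRRR+#######+............
232 .......................+#RRRRR+######+............
234 .......................++RRRRR.+#++##.............
236 .......................++.......+++++.............
238 ..................................................
240 ..................................................
242 ..................................................
244 ..................................................
```

The pens are now parallel and flush. Next, the rake goes back to its rectangle.

```bash
python3 -m handwheel '[{"translation":[0,0,0],"angular":[0,0,-7.1],"hand":1},{"translation":[0,0,0],"angular":[0,0,-7.1],"hand":1},{"translation":[0,0,0],"angular":[0,0,-7.1],"hand":1},{"translation":[0,0,0],"angular":[0,0,-7.1],"hand":1},{"translation":[0,0,0],"angular":[0,0,-7.1],"hand":1},{"translation":[0,0,0],"angular":[0,0,-7.1],"hand":1},{"translation":[0,0,0],"angular":[0,0,-7.1],"hand":1},{"translation":[0,0,0],"angular":[0,0,-7.1],"hand":1},{"translation":[0,0,0],"angular":[0,0,-7.1],"hand":1},{"translation":[0,0,0],"angular":[0,0,-7.1],"hand":1}]' >/dev/null
python3 -m handwheel '[{"translation":[0,0,0],"angular":[0,0,-6.8],"hand":1},{"translation":[0,0,0],"angular":[0,0,0],"hand":1}]' >/dev/null
python3 -c "
from h import *
st();go(.566,.3005,.12,81.7)"
```

```text
44.17 [0.5656 0.0096 0.1204] phi 81.52 F [ 0.5 -0.6 -1.5] w 0.0192 gf 69.6 q1 -0.11 q6 0.04
rot [ 0.03  0.08 -0.18] then shift mm [287.9 -41.6   0.4]
```

```bash
python3 -m handwheel '[{"translation":[0.015,-0.002,0],"angular":[0,0,-0.2],"hand":1},{"translation":[0.03,-0.004,0],"angular":[0,0,0],"hand":1},{"translation":[0.036,-0.006,0],"angular":[0,0,0],"hand":1},{"translation":[0.038,-0.006,0],"angular":[0,0,0],"hand":1},{"translation":[0.038,-0.006,0],"angular":[0,0,0],"hand":1},{"translation":[0.038,-0.006,0],"angular":[0,0,0],"hand":1},{"translation":[0.036,-0.005,0],"angular":[0,0,0],"hand":1},{"translation":[0.03,-0.004,0],"angular":[0,0,0],"hand":1},{"translation":[0.018,-0.002,0],"angular":[0,0,0],"hand":1},{"translation":[0.008,-0.001,0],"angular":[0,0,0],"hand":1}]' >/dev/null
python3 -m handwheel '[{"translation":[0,0,0],"angular":[0,0,0],"hand":1},{"translation":[0,0,0.015],"angular":[0,0,0],"hand":1},{"translation":[0,0,0.025],"angular":[0,0,0],"hand":1},{"translation":[0,0,0.015],"angular":[0,0,0],"hand":1},{"translation":[0,0,0.008],"angular":[0,0,0],"hand":1},{"translation":[0,0,0],"angular":[0,0,0],"hand":1},{"translation":[0,0,0],"angular":[0,0,0],"hand":1}]'|grep -E 'pos|contact'
python3 -c "
from h import *
st();go(.566,.3005,.0415,81.7);snap('top','t10.png',(100,220,215,305),6.8)"
```

```text
position: [0.5655, 0.3003, 0.0574]
contact_force: [-0.1, -0.1, -1.0]
45.58 [0.5655 0.3003 0.0574] phi 81.59 F [-0.1 -0.1 -1. ] w 0.0196 gf 69.6 q1 0.38 q6 0.53
rot [ 0.    0.04 -0.11] then shift mm [ 0.3  0.5 15.9]
```

```bash
python3 -m handwheel '[{"translation":[0,0,0.006],"angular":[0,0,0],"hand":1},{"translation":[0,0,0.005],"angular":[0,0,0],"hand":1},{"translation":[0,0,0.002],"angular":[0,0,0],"hand":1},{"translation":[0,0,0],"angular":[0,0,0],"hand":1}]'|grep -E 'pos|contact'
for i in 1 2 3 4; do python3 -m handwheel '[{"translation":[0,0,0.001],"angular":[0,0,0],"hand":1},{"translation":[0,0,0],"angular":[0,0,0],"hand":1}]'|grep -E 'pos|contact';done
```

```text
position: [0.5645, 0.3015, 0.0438]
contact_force: [0.5, 0.1, -1.2]
position: [0.565, 0.3017, 0.0432]
contact_force: [0.3, 0.1, -2.1]
position: [0.5652, 0.3017, 0.0428]
contact_force: [-0.2, -1.2, 1.4]
position: [0.5652, 0.3016, 0.0426]
contact_force: [-1.7, -2.0, 5.6]
position: [0.5653, 0.3015, 0.0424]
contact_force: [-3.2, -3.1, 10.0]
```

Touchdown. Release, lift, and check from above.

```bash
python3 -m handwheel '[{"translation":[0,0,-0.001],"angular":[0,0,0],"hand":1},{"translation":[0,0,0],"angular":[0,0,0],"hand":0},{"translation":[0,0,0],"angular":[0,0,0],"hand":0},{"translation":[0,0,0],"angular":[0,0,0],"hand":0},{"translation":[0,0,0],"angular":[0,0,0],"hand":0},{"translation":[0,0,0],"angular":[0,0,0],"hand":0},{"translation":[0,0,0],"angular":[0,0,0],"hand":0},{"translation":[0,0,0],"angular":[0,0,0],"hand":0},{"translation":[0,0,-0.01],"angular":[0,0,0],"hand":0},{"translation":[0,0,-0.025],"angular":[0,0,0],"hand":0}]' |grep -E 'pos|width'
python3 -m handwheel '[{"translation":[0,0,-0.03],"angular":[0,0,0],"hand":0},{"translation":[0,0,-0.03],"angular":[0,0,0],"hand":0},{"translation":[-0.015,0.005,-0.01],"angular":[0,0,0],"hand":0},{"translation":[-0.03,0.01,0],"angular":[0,0,0],"hand":0},{"translation":[-0.035,0.01,0],"angular":[0,0,0],"hand":0},{"translation":[-0.035,0.01,0],"angular":[0,0,0],"hand":0},{"translation":[-0.035,0,0],"angular":[0,0,0],"hand":0},{"translation":[-0.03,0,0],"angular":[0,0,0],"hand":0},{"translation":[-0.015,0,0],"angular":[0,0,0],"hand":0},{"translation":[0,0,0],"angular":[0,0,0],"hand":0}]' |grep -E 'pos'
python3 - <<'E'
from h import *
np.set_printoptions(precision=4,suppress=True)
st();snap('top','t11.png');snap('side','s11.png')
im=cv2.imread('pics/raw_t11.png'); hsv=cv2.cvtColor(im,cv2.COLOR_BGR2HSV)
for n,lo,hi,z in(('blue',(100,150,50),(125,255,255),.032),('yellow',(20,120,50),(35,255,255),.003)):
    m=cv2.inRange(hsv,lo,hi); m[:220]=0;m[306:]=0;m[:,:100]=0;m[:,215:]=0
    p=np.argwhere(m)[:,::-1].astype(np.float32); r=cv2.boxPoints(cv2.minAreaRect(p)); w=np.array([px2w('top',*q,z)[:2] for q in r]); print(n,len(p),w.tolist(),w.mean(0))
# roll by brightness
a=cv2.inRange(im,(105,105,105),(255,255,255));print(cv2.mean(im)[:3], w2px('top',(.398,.0986,.057)))
E
```

```text
position: [0.5624, 0.3005, 0.0736]
width: 0.085
position: [0.5706, 0.0995, 0.1464]
48.3 [0.5706 0.0995 0.1464] phi 81.49 F [0.2 0.9 0.1] w 0.0858 gf 0.0 q1 0.05 q6 0.20
blue 514 [[0.5569777130301338, 0.3788742718239939], [0.5958156057572277, 0.3756855604004217], [0.5720883513253101, 0.22109798058521704], [0.5335817615685482, 0.22550886661966776]] [0.5646 0.3003]
yellow 335 [[0.4909209006144897, 0.3924019730879803], [0.6039035356132736, 0.38376187083040875], [0.5786204151664405, 0.21249357823965445], [0.46662302203024714, 0.2249616352730579]] [0.535  0.3034]
(78.41752976190476, 80.01471513605442, 82.54004676870748) [246.7037 327.3341]
```

```bash
python3 - <<'E'
from h import *
im=cv2.imread('pics/raw_t11.png'); x0,y0=205,290; c=im[y0:370,x0:295]
g=cv2.cvtColor(c,cv2.COLOR_BGR2GRAY); g=cv2.resize(g,None,fx=4,fy=4,interpolation=cv2.INTER_CUBIC)
h=cv2.HoughCircles(g,cv2.HOUGH_GRADIENT,1,40,param1=60,param2=12,minRadius=40,maxRadius=60)
print(None if h is None else [(round(x0+u/4,1),round(y0+v/4,1),r/4,px2w('top',x0+u/4,y0+v/4,.057)[:2]) for u,v,r in h[0][:3]])
G=cv2.cvtColor(c,cv2.COLOR_BGR2GRAY)
for i in range(20,60,2): print(y0+i,' '.join('%3d'%v for v in G[i,20:64:2]))
E
```

```text
[(np.float32(247.6), np.float32(326.6), np.float32(12.6), array([0.39936901, 0.09667069])), (np.float32(268.9), np.float32(310.1), np.float32(13.475), array([0.43148051, 0.05182067]))]
310 114 112 113 112 112 112 113 112 111 112 113 113 112 112 113 112 113  32  35  34  44  45
312 112 113 112 112 112 113 113 114 113 113 112 112 113 113 112 113 113  40  30  36  53  57
314 112 112 113 112 112 113 113 112 113 113 112  94  94 106 113 112 113  83  31  42  59  61
316 113 113 112 112 112 112 113 113 110 109 112 113 111 100  57 102 112 112  85  47  65  68
318 113 112 112 112 112 113 112 109 113 112 112 112 113 113 111  86  96 112  90  48  70  71
320 113 112 111 113 113  91 100 111 113 112 112 113 113 111 113 112  78 102  93  46  73  75
322 112 112 112 114  91  79 112 112 113 112 112 113 112 112 114 112 112  65 100  49  76  80
324 112 112 113 113  75 100 112 113 112 112  90  86 109 113 112 113 112  79 105  51  79  83
326 113 113 113  90  74 108 113 111 112 102  48  74  81 108 113 113 112  86 102  53  79  85
328 112 111 112  74  73 107 112 112 114  92  32  70  77 108 113 112 113  84 112  59  80
[... 224 characters left out ...]
  96 100 103 103 105 107 109 108 106 105 102  64  79  94
336  90  91  91  90  91  95  96  97  98  99 101 103 107 109 108 106  94 102 100  69  81  95
338  90  90  91  93  92  94  97  97  98 100 102 104 106 108 108 106 102 101 100  72  79  97
340  89  90  92  93  94  94  96  98  99 101 102 104 108 106 104 103 101  99  97  68  77 100
342  89  90  91  92  94  96  96  98  98 102 103 104 104 104 102 101 101  96  94  68  76 100
344  89  90  91  92  96  96  95  97 101 101 103 104 103 103  99  99  96  95  92  72  74 104
346  89  90  90  92  93  97  97  97  99 101 102 102 101  99  98  97  95  93  90  75  71 104
348  91  91  91  93  94  96  96  98 100 100 100 100  99  98  97  95  92  90  88  66  74 103
```

The roll is still where I left it. Turn and pick it up.

```bash
python3 -m handwheel '[{"translation":[0,0,0],"angular":[0,0,6.9],"hand":0},{"translation":[0,0,0],"angular":[0,0,6.9],"hand":0},{"translation":[0,0,0],"angular":[0,0,6.9],"hand":0},{"translation":[0,0,0],"angular":[0,0,6.9],"hand":0},{"translation":[0,0,0],"angular":[0,0,6.9],"hand":0},{"translation":[0,0,0],"angular":[0,0,6.9],"hand":0},{"translation":[0,0,0],"angular":[0,0,6.9],"hand":0},{"translation":[0,0,0],"angular":[0,0,6.9],"hand":0},{"translation":[0,0,0],"angular":[0,0,6.9],"hand":0},{"translation":[0,0,0],"angular":[0,0,6.9],"hand":0}]' >/dev/null
python3 -m handwheel '[{"translation":[0,0,0],"angular":[0,0,6.9],"hand":0},{"translation":[0,0,0],"angular":[0,0,6.9],"hand":0},{"translation":[0,0,0],"angular":[0,0,7],"hand":0},{"translation":[0,0,0],"angular":[0,0,0],"hand":0}]' >/dev/null
python3 -c "
from h import *
st();go(.3985,.0983,.12,-8.3)"
```

```text
49.57 [0.5716 0.105  0.1462] phi -8.11 F [-0.1 -0.7 -0.1] w 0.0853 gf 0.0 q1 0.06 q6 1.77
rot [-0.03 -0.    0.19] then shift mm [-170.3   31.7   26.2]
```

```bash
python3 -m handwheel '[{"translation":[-0.012,0.002,0],"angular":[0,0,0],"hand":0},{"translation":[-0.025,0.005,0],"angular":[0,0,0],"hand":0},{"translation":[-0.035,0.007,0],"angular":[0,0,0],"hand":0},{"translation":[-0.035,0.007,0],"angular":[0,0,0],"hand":0},{"translation":[-0.033,0.006,0],"angular":[0,0,0],"hand":0},{"translation":[-0.02,0.004,0.01],"angular":[0,0,0],"hand":0},{"translation":[-0.01,0.001,0.01],"angular":[0,0,0],"hand":0},{"translation":[0,0,0.006],"angular":[0,0,0],"hand":0},{"translation":[0,0,0],"angular":[0,0,0],"hand":0},{"translation":[0,0,0],"angular":[0,0,0],"hand":0}]' |grep pos
python3 -c "
from h import *
st();go(.3985,.0983,.018,-8.3)"
```

```text
position: [0.4002, 0.0963, 0.1205]
50.4 [0.4002 0.0963 0.1205] phi -7.99 F [ 0.1 -0.4  0.5] w 0.0853 gf 0.0 q1 0.07 q6 1.78
rot [-0.02 -0.09  0.31] then shift mm [ -1.9  -1.8 102.5]
```

```bash
python3 -m handwheel '[{"translation":[-0.002,-0.002,0.015],"angular":[0,0,0.3],"hand":0},{"translation":[0,0,0.028],"angular":[0,0,0],"hand":0},{"translation":[0,0,0.028],"angular":[0,0,0],"hand":0},{"translation":[0,0,0.02],"angular":[0,0,0],"hand":0},{"translation":[0,0,0.009],"angular":[0,0,0],"hand":0},{"translation":[0,0,0.002],"angular":[0,0,0],"hand":0},{"translation":[0,0,0],"angular":[0,0,0],"hand":0}]' |grep -E 'pos|contact'
python3 -m handwheel '[{"translation":[0,0,0],"angular":[0,0,0],"hand":0.8},{"translation":[0,0,0],"angular":[0,0,0],"hand":0.8},{"translation":[0,0,0],"angular":[0,0,0],"hand":0.8},{"translation":[0,0,0],"angular":[0,0,0],"hand":0.8},{"translation":[0,0,0],"angular":[0,0,0],"hand":0.8},{"translation":[0,0,0],"angular":[0,0,0],"hand":0.8}]' 40
python3 -m handwheel '[{"translation":[0,0,-0.008],"angular":[0,0,0],"hand":0.8},{"translation":[0,0,-0.018],"angular":[0,0,0],"hand":0.8},{"translation":[0,0,-0.028],"angular":[0,0,0],"hand":0.8},{"translation":[0,0,-0.028],"angular":[0,0,0],"hand":0.8},{"translation":[0,0,-0.018],"angular":[0,0,0],"hand":0.8},{"translation":[0,0,-0.01],"angular":[0,0,0],"hand":0.8},{"translation":[0,0,0],"angular":[0,0,0],"hand":0.8}]'|grep -E 'pos|width|force'
python3 -c "
from h import *
import numpy as np
p=np.array([.5382,.3042]); ex=np.array([np.cos(np.radians(-8.3)),np.sin(np.radians(-8.3))]); rs=p-28*ex/1000; print('roll spot',rs)
st();go(rs[0],rs[1],.13,-8.3)"
```

```text
position: [0.3983, 0.0982, 0.0179]
contact_force: [-0.8, 0.5, 0.3]
clock: 51.48
position: [0.3981, 0.0982, 0.0193]
ee_rot: [-0.0, 0.997, -0.073, 0.001]
contact_force: [-1.1, -0.1, 6.0]
width: 0.0514
gripper_force: 41.7
position: [0.3986, 0.0983, 0.1311]
contact_force: [-0.1, 0.5, -1.3]
width: 0.0508
gripper_force: 41.9
roll spot [0.51049328 0.30824197]
52.07 [0.3986 0.0983 0.1311] phi -8.39 F [-0.1  0.5 -1.3] w 0.0508 gf 41.9 q1 0.07 q6 1.79
rot [-0.07 -0.35 -0.09] then shift mm [  80.4 -223.9    1.1]
```

```bash
python3 - <<'E'
from h import *
from scipy.optimize import least_squares
im=cv2.imread('pics/raw_t11.png'); hsv=cv2.cvtColor(im,cv2.COLOR_BGR2HSV); m=cv2.inRange(hsv,(18,110,40),(38,255,255))
p=np.argwhere(m)[:,::-1]; w=np.array([px2w('top',*q,.003)[:2] for q in p])
c=np.array([.5105,.3082]); ex=np.array([.9895,-.1443])
for k in range(4):
    d=w-c; r=np.linalg.norm(d,axis=1); s=w[(r<.036)&(r>.02)&((d@ex)<.018)]
    f=least_squares(lambda t:np.hypot(*(s-t[:2]).T)-t[2],[*c,.028],loss='soft_l1',f_scale=.001).x; c=f[:2]
print(len(s),f)
E
```

```text
98 [0.51024789 0.30864831 0.02987693]
```

```bash
python3 -m handwheel '[{"translation":[0.005,-0.013,0],"angular":[0,0,0],"hand":0.8},{"translation":[0.009,-0.025,0],"angular":[0,0,0],"hand":0.8},{"translation":[0.011,-0.031,0],"angular":[0,0,0],"hand":0.8},{"translation":[0.011,-0.031,0],"angular":[0,0,0],"hand":0.8},{"translation":[0.011,-0.031,0],"angular":[0,0,0],"hand":0.8},{"translation":[0.011,-0.031,0],"angular":[0,0,0],"hand":0.8},{"translation":[0.01,-0.027,0],"angular":[0,0,0],"hand":0.8},{"translation":[0.007,-0.02,0],"angular":[0,0,0],"hand":0.8},{"translation":[0.004,-0.01,0],"angular":[0,0,0],"hand":0.8},{"translation":[0.001,-0.005,0],"angular":[0,0,0],"hand":0.8}]' >/dev/null
python3 -m handwheel '[{"translation":[0,0,0],"angular":[0,0,0],"hand":0.8},{"translation":[0,0,0],"angular":[0,0,0],"hand":0.8},{"translation":[0,0,0.01],"angular":[0,0,0],"hand":0.8},{"translation":[0,0,0.02],"angular":[0,0,0],"hand":0.8},{"translation":[0,0,0.01],"angular":[0,0,0],"hand":0.8},{"translation":[0,0,0],"angular":[0,0,0],"hand":0.8},{"translation":[0,0,0],"angular":[0,0,0],"hand":0.8}]' |grep -E 'pos|width'
python3 -c "
from h import *
st();go(.5102,.3085,.022,-8.3)"
```

```text
position: [0.508, 0.3071, 0.0875]
width: 0.0514
53.48 [0.508  0.3071 0.0875] phi -8.44 F [ 0.5  0.4 -0.4] w 0.0514 gf 42.0 q1 0.43 q6 2.14
rot [ 0.08  0.11 -0.14] then shift mm [ 2.  -1.7 65.5]
```

```bash
python3 -m handwheel '[{"translation":[0.001,-0.001,0.01],"angular":[0,0,0],"hand":0.8},{"translation":[0.001,-0.001,0.016],"angular":[0,0,0],"hand":0.8},{"translation":[0,0,0.016],"angular":[0,0,0],"hand":0.8},{"translation":[0,0,0.01],"angular":[0,0,0],"hand":0.8},{"translation":[0,0,0.005],"angular":[0,0,0],"hand":0.8},{"translation":[0,0,0.001],"angular":[0,0,0],"hand":0.8},{"translation":[0,0,0],"angular":[0,0,0],"hand":0.8},{"translation":[0,0,0],"angular":[0,0,0],"hand":0.8},{"translation":[0,0,0],"angular":[0,0,0],"hand":0.8}]' |grep -E 'pos|width|contact'
python3 -c "
from h import *
st();go(.5102,.3085,.020,-8.3)"
```

```text
position: [0.5117, 0.3101, 0.0311]
contact_force: [-0.9, 0.9, -1.4]
width: 0.051
54.23 [0.5117 0.3101 0.0311] phi -8.39 F [-0.9  0.9 -1.4] w 0.0510 gf 42.0 q1 0.43 q6 2.15
rot [-0.05 -0.09 -0.09] then shift mm [-1.3  1.8 11.1]
```

```bash
python3 -m handwheel '[{"translation":[-0.001,0.0012,0.004],"angular":[0,0,0],"hand":0.8},{"translation":[0,0,0.003],"angular":[0,0,0],"hand":0.8},{"translation":[0,0,0],"angular":[0,0,0],"hand":0.8},{"translation":[0,0,0],"angular":[0,0,0],"hand":0.8}]' |grep -E 'pos|contact'
for i in 1 2 3 4; do python3 -m handwheel '[{"translation":[0,0,0.001],"angular":[0,0,0],"hand":0.8},{"translation":[0,0,0],"angular":[0,0,0],"hand":0.8}]'|grep -E 'pos|contact';done
```

```text
position: [0.5097, 0.3086, 0.023]
contact_force: [0.7, 0.1, -1.5]
position: [0.5101, 0.3087, 0.0224]
contact_force: [-0.5, -0.2, 0.8]
position: [0.51, 0.3088, 0.0224]
contact_force: [-2.9, -1.3, 5.6]
position: [0.5101, 0.3088, 0.0224]
contact_force: [-3.9, -0.8, 11.3]
position: [0.51, 0.3088, 0.0223]
contact_force: [-4.9, -2.5, 18.0]
```

```bash
python3 -m handwheel '[{"translation":[0,0,-0.002],"angular":[0,0,0],"hand":0.8},{"translation":[0,0,0],"angular":[0,0,0],"hand":0},{"translation":[0,0,0],"angular":[0,0,0],"hand":0},{"translation":[0,0,0],"angular":[0,0,0],"hand":0},{"translation":[0,0,0],"angular":[0,0,0],"hand":0},{"translation":[0,0,0],"angular":[0,0,0],"hand":0},{"translation":[0,0,0],"angular":[0,0,0],"hand":0},{"translation":[0,0,-0.01],"angular":[0,0,0],"hand":0},{"translation":[0,0,-0.025],"angular":[0,0,0],"hand":0},{"translation":[0,0,-0.03],"angular":[0,0,0],"hand":0}]' |grep -E 'pos|width'
python3 -m handwheel '[{"translation":[0,0,-0.03],"angular":[0,0,0],"hand":0},{"translation":[0,0,-0.03],"angular":[0,0,0],"hand":0},{"translation":[-0.005,0.015,-0.02],"angular":[0,0,0],"hand":0},{"translation":[-0.01,0.03,0],"angular":[0,0,0],"hand":0},{"translation":[-0.01,0.035,0],"angular":[0,0,0],"hand":0},{"translation":[-0.01,0.035,0],"angular":[0,0,0],"hand":0},{"translation":[-0.01,0.035,0],"angular":[0,0,0],"hand":0},{"translation":[-0.01,0.03,0],"angular":[0,0,0],"hand":0},{"translation":[-0.01,0.015,0],"angular":[0,0,0],"hand":0},{"translation":[0,0,0],"angular":[0,0,0],"hand":0}]' |grep -E 'pos'
python3 - <<'E'
from h import *
snap('top','t12.png')
im=cv2.imread('pics/raw_t12.png')
a=cv2.resize(im[225:305,105:215],(790,575),interpolation=cv2.INTER_CUBIC)
b=cv2.resize(im[160:255,340:430],(545,575),interpolation=cv2.INTER_CUBIC)
o=np.hstack([cv2.resize(a,(455,331)),cv2.resize(b,(314,331))]); o=np.vstack([o,cv2.resize(im[60:420,:],(769,260))])
cv2.imwrite('pics/fin.png',cv2.convertScaleAbs(o,alpha=1.6))
E
```

```text
position: [0.5084, 0.308, 0.0855]
width: 0.0853
position: [0.414, 0.1228, 0.1668]
```

View pics/fin.png

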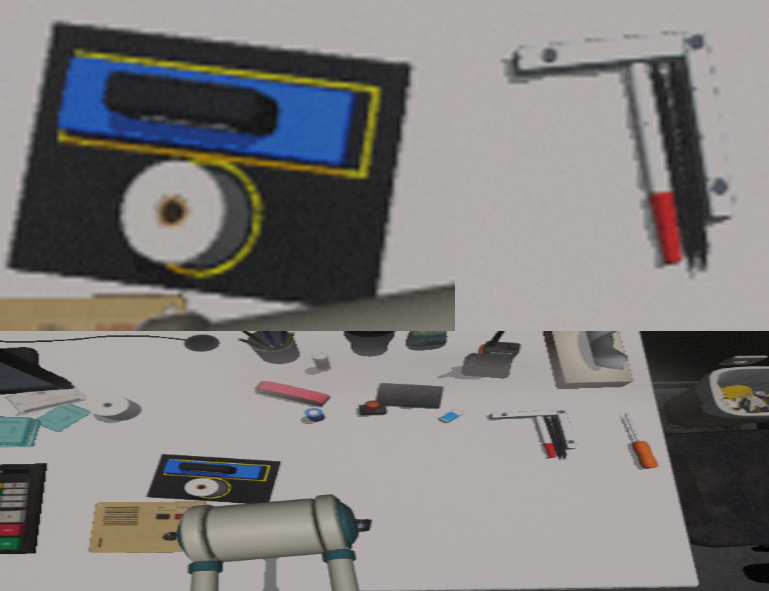

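The final view shows the rake in its rectangle, the roll on its ring, the three pens in the corner with their ends at the short side, and the bystanders unmoved. Handing in.

```bash
python3 -c "
from rig import manip
print(manip.sign_off())"
```

```text
the job is handed in; nothing more can be done
None
```

The job is done and handed in: all three pens lie in the corner in parallel rows with their ends at the short side, the rake is back in its rectangle and the paper roll on its ring, and the bystanders look unmoved in the last picture.

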